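Put up the drip arm, lock it with the push-and-turn knob and hang the strainers

ROBOT

A 6-joint arm with a two-finger parallel gripper is mounted at the origin on the work surface. World frame = base frame: x ahead of the robot, y to its left, z up, the work surface at z = 0. Lengths are in m, angles in rad, forces in N, time in s.
With the tool pointing down it reaches from about 0.375 to 0.9 m from the base axis. Payload 3.1 kg.
Tool frame: the origin (TCP) lies at the very end of the fingers, on their centre line; the grasp point (between the pads) lies 19 mm behind it; z points along the fingers, y is the direction in which the jaws open and shut (so a half turn about z gives the same grasp; the last joint's range is limited). The gripper opens to 85 mm and grips with 20 to 120 N. Pads are 22 mm wide; open, the fingers measure 114 mm over their backs; the gripper's body (76 mm by 85 mm) begins 54 mm behind the grasp point. The pads swing forward as they close: fully open they stand 13 mm farther back than shut.
Start: joints at [1.024, 0.527, 1.433, -0, 1.181, -0.178], TCP at [0.225, 0.583, 0.231] pointing down, gripper open.
Joint ranges: [-3.08, 3.08], [-0.75, 2.2], [0.22, 2.44], [-1.43, 4.57], [0, 2.65], [-2.85, 2.85]. Speed limits (rad/s): [2.79, 2.79, 3.14, 3.14, 3.14, 3.14].

INTERFACE

Orientations are given as a unit quaternion [x, y, z, w].
In Python, from station import manip gives the robot as it stands. The module is installed in compiled form; this text tells all that it offers.
- The arm moves only by the tool send_rows, never from a script. Its argument "commands" is a list of rows, each an object with "delta_pos": the shift along the world's x, y, z in cm, a list of three; "yaw": the turn about the world's z in rad. A call has 1 to 10 rows; each row shifts and turns the pose as measured when the row begins; what a row does not reach is not made up. A row lasts 1/8 s, in which the tool goes at most 62.5 mm and 10.7 degrees, less where a joint would pass 70% of its speed; a pose out of reach is approached as far as the arm can. A call is refused whole if a number of a shift passes 6.25 or a number of a turn 0.188, either way. A call with a gripper value outside its range is refused whole. "grip" is the closure, from -1 (fully open) to 1 (shut), set as the call begins (left out, the last holds). The fingers move at their own pace and stop on an object; "force" is the grip in N (left out, the last holds). Time passes only in rows, so rows that do not move let the fingers close. It gives the time, the measured TCP pose, the force and the opening at its end, in the units of the state.
- manip.sense(): the state, without advancing time (a new reading comes with each control period).
- manip.snapshot(name): name is "scene" or "top"; returns the picture (480x640x3 uint8, blue, green, red); there is no depth.
- manip.get_calibration(name): a dict with "fx", "fy", "cx", "cy" (pixels), "world_to_cam" (4x4, takes a point from world to camera coordinates). Camera axes: x right, y down, z forward; pixel columns grow to the right and rows downward; lengths in m; the calibration is good to about 2 mm. A picture is of the moment at which its call begins. get_calibration takes no time and is no camera call.
- manip.sign_off(): hands the job in, once; it reports no verdict.
The state is a dict: "t": time; "q": joint angles; "qd": joint speeds; "tau": joint torques, N m; "tcp_pos": TCP position; "tool_rot": TCP orientation; "force": force on the tool from outside, world axes, zero at the start; "ft_torque": the same for the moment, N m; "finger_gap": opening from 0.0 (shut) to 1.0 (fully open).
Only numpy, scipy, OpenCV 4.12 (cv2) and the standard library are available. Lean on these libraries where they do the work, as an engineer would, in place of code of your own. Each camera call takes 0.05 s, during which the arm holds its last target. There are 200 camera calls.

TASK

Put up the drip-drying arm: hook its claws into the top two rows of slots of the white post and press it fully down, then close the latch on top of the post over it with the push-and-turn knob (the knob only drives the latch while held down; leave the tongue itself alone) until it reaches its stop. After that hang every strainer by its handle on a hook of its own, and leave the jars, the red box and the pestle where they are.

Things in the scene. Friction and masses are not known exactly. Their poses are not given: they have to be found in the camera images.
- upright: White hollow steel post 50 wide (y), 30 deep, 268 mm tall, on a 150x140x10 mm foot plate (centre 10 mm behind). Origin on the table under its axis, z up, x out of its back: the slotted front is the plane x=-15 mm, facing the robot. 4 mm front plate, slot columns at y=-14 and +14 mm; slots 9 wide, 28 mm high; lower edges at z=76, 126, 176, 226 mm (top two rows: 176 and 226).
- bracket_back (a point): Bottom middle of the rear face of the loose steel drip arm's back plate (50 wide in y, 110 high, 4 mm thick); arm runs along -x, z up; it lies right way up. Four claws behind it at y=-14, +14 mm: necks 4 wide, 10 high, undersides 16 and 66 mm up; hooks from 5.5 to 9.5 mm behind the plate, from 10 below to 10 mm above the neck's underside. Home: x=-15, y=0, z=160 mm in the post's frame.
- bracket_arm (a point): Where to grip the drip arm (0.36 kg): its straight bar, 10 mm thick in y, 34 mm high, 62 mm in front of the plate's rear face, 22 mm above its underside; axes as bracket_back. Claws clear the slots by 4 mm above and below when the underside is 174 mm high; push back until the plate meets the post, then press down 14 mm. It then sags up to 1.5 degrees.
- hook_left (a point): Seat of the left hook: where the centre line of a hung handle rests, y=+90 mm on the drip arm, 148 mm in front of the plate's rear face, 12 mm above the underside; axes as bracket_back. An 8 mm round prong runs level along -x from the 206 mm long, 16 mm high cross bar, then turns up: its tip ends 20 mm in front of the seat, top 16 mm above the seat. 44 mm free from seat to cross bar.
- hook_mid (a point): Seat of the middle hook (y=0), as hook_left.
- hook_right (a point): Seat of the right hook (y=-90 mm), as hook_left.
- knob_grip (a point): Black star knob on the post's top, vertical axis, 39 mm across, 32 mm high; this point is on its axis, 19 mm above its underside, 301 mm above the table when released. It spins freely; held down 5 mm against its spring (3 N rising to 9 N) its teeth take the latch bolt along (up to 0.5 rad of play; if tooth meets tooth it drops in as it turns), clockwise from above to close.
- knob_press (a joint): How far the knob is pressed: 0 released, 0.005 m fully down; the teeth engage beyond about 0.002 m, best at 0.004 or more.
- latch (a joint): Angle of the latch tongue under the knob, growing clockwise from above: at the start 0 to 0.5 rad, open, to the post's right side; 2.0 rad is the stop, tongue over the drip arm's back plate. It stays where left. Tongue 16 wide, 5 thick, 42 mm from axis to tip; it clears the plate by 2 mm when the arm is fully down and is blocked if the arm stands higher.
- tongue_tip (a point): Tip of the latch tongue, 274 mm above the table.
- strainer1_handle (a point): Middle of the top bar of a strainer's handle: 8 mm round bar, level and straight for 60 mm along this frame's y; z up. The strainer is a perforated steel cup, 71 mm across (75 at the rim), 60 mm high, 0.16 kg; its rigid arched handle, 76 mm wide, stands over it in the y-z plane, bar centre 120 mm above the base, 56 mm clear over the rim. May be absent.
- strainer2_handle (a point): The same for the second strainer; may be absent.
- strainer3_handle (a point): The same for the third strainer; may be absent.
- jar_low: Bystander: white ceramic jar with a blue band, 110 mm across, 95 mm high, origin at its base.
- jar_high: Bystander: smaller ceramic jar, 96 mm across, 80 mm high, stacked on the first, origin at its base.
- airtight_box: Bystander: red plastic airtight box, 120 x 175 x 77 mm, origin at its base.
- pestle: Bystander: wooden pestle, 153 mm long, 38 mm thick, lying along its own x, origin under its middle.
Things that resemble listed ones, but are neither listed nor needed, are in the scene too. What is shaped like the part that bears strainer2_handle but green or pink is not meant.

How it is judged:
On the way, in this order (a step that is already met when the one before it is completed fails the run):
1. the drip arm's claws are hooked in the top two rows of slots and it is pressed fully down (x of bracket_back in the frame of upright between -0.02 and -0.011 m and y of bracket_back in the frame of upright between -0.005 and 0.005 m and z of bracket_back in the frame of upright between 0.155 and 0.164 m and angle between bracket_back's own z axis and vertical below 0.06 rad), for 0.3 s.
2. the latch is turned to its stop over the seated arm with the pressed knob (all of step 1 and value of joint latch above 1.85 rad), for 0.3 s.
3. every strainer hangs by its handle on a hook of its own ((distance between strainer1_handle and hook_left below 0.012 m or distance between strainer1_handle and hook_mid below 0.012 m or distance between strainer1_handle and hook_right below 0.012 m) and angle between each of strainer1_handle, strainer2_handle, strainer3_handle's own z axis and vertical below 0.25 rad and (distance between strainer2_handle and hook_left below 0.012 m or distance between strainer2_handle and hook_mid below 0.012 m or distance between strainer2_handle and hook_right below 0.012 m) and (distance between strainer3_handle and hook_left below 0.012 m or distance between strainer3_handle and hook_mid below 0.012 m or distance between strainer3_handle and hook_right below 0.012 m) and distance between strainer1_handle and strainer2_handle above 0.06 m and distance between each of strainer1_handle, strainer2_handle and strainer3_handle above 0.06 m), for 0.3 s.
At the end, for the whole second after the job is handed in: The drip arm is home in the top two rows of slots (within about 5 mm, tilted under 0.06 rad), the latch stands past 1.85 rad over it, the knob is released, and every strainer present hangs with its handle's middle within 12 mm of the seat of a hook of its own, within 0.25 rad of upright (all of step 2 and all of step 3 and value of joint knob_press below 0.001 m); the robot touches nothing.
It fails at once if a jar, the red box or the pestle is moved by more than 3 cm (distance of any of jar_low, jar_high, airtight_box, pestle from where it was at the start of the episode above 0.03 m).
It fails at once if the latch tongue is pushed with the fingers instead of the knob (contact force between the fingers and latch above 4 N).
It fails at once if a strainer is hung before the latch is closed (value of joint latch below 1.7 rad and (distance between any of strainer1_handle, strainer2_handle, strainer3_handle and hook_left below 0.012 m or distance between any of strainer1_handle, strainer2_handle, strainer3_handle and hook_mid below 0.012 m or distance between any of strainer1_handle, strainer2_handle, strainer3_handle and hook_right below 0.012 m)).
Of strainer1, strainer2, strainer3 only 2 to 3 are there at a start; the rules pass over those that are not, and their reading is None.
At some moment in a run one of strainer1, strainer2, strainer3 may be knocked a few centimetres aside while the robot is not near it.
It also fails if it takes over 210 s, if anything falls off the work surface, if the arm or the gripper's body presses on something with over 40 N, if the wrist force passes 120 N, or if a joint passes its speed limit or range.

## Working session

There is one attempt and no reset: what is moved stays moved. The work goes in short steps, Python scripts to look and compute and a tool call to move; the robot and the scene stay as the last step left them, time stands still between calls to the robot, and variables do not carry over. Pictures are saved under pics/ and viewed, about 12 in all and at most 16, crops included, and the job is handed in when it is done.

Besides the shell and the picture viewer there is one more tool, called after ">>>" in YAML: its name, and indented under it one key for each argument. send_rows: Moves the arm, as the interface text tells. Its arguments: {"type":"object","properties":{"commands":{"type":"array","items":{"type":"object","properties":{"delta_pos":{"type":"array","items":{"type":"number"}},"yaw":{"type":"number"}}}},"grip":{"type":"number"},"force":{"type":"number"}},"required":["commands"]}

```bash
mkdir -p pics
cat > h.py <<'E'
import numpy as np, cv2
from station import manip
def proj(name,P):
    c=manip.get_calibration(name); P=np.atleast_2d(P).astype(float)
    q=(np.asarray(c["world_to_cam"])@np.c_[P,np.ones(len(P))].T)[:3]
    return np.c_[c["fx"]*q[0]/q[2]+c["cx"],c["fy"]*q[1]/q[2]+c["cy"]]
def onz(name,uv,z):
    c=manip.get_calibration(name); M=np.linalg.inv(np.asarray(c["world_to_cam"]))
    uv=np.atleast_2d(uv).astype(float)
    d=np.c_[(uv[:,0]-c["cx"])/c["fx"],(uv[:,1]-c["cy"])/c["fy"],np.ones(len(uv))]@M[:3,:3].T
    o=M[:3,3]; return o+d*((z-o[2])/d[:,2])[:,None]
def tri(a,b):
    # a: scene uv, b: top uv
    A=[]
    for n,uv in(("scene",a),("top",b)):
        c=manip.get_calibration(n);W=np.asarray(c["world_to_cam"])[:3]
        K=np.array([[c["fx"],0,c["cx"]],[0,c["fy"],c["cy"]],[0,0,1]]);P=K@W
        A+=[uv[0]*P[2]-P[0],uv[1]*P[2]-P[1]]
    X=np.linalg.svd(np.array(A))[2][-1];return X[:3]/X[3]
def snap(name,f,crop=None,s=1):
    im=manip.snapshot(name)
    cv2.imwrite("pics/raw_"+f,im)
    if crop: x0,y0,x1,y1=crop; im=im[y0:y1,x0:x1]
    cv2.imwrite("pics/"+f,cv2.resize(im,None,fx=s,fy=s,interpolation=cv2.INTER_CUBIC)); return im
E
python3 - <<'E'
from h import *
snap("scene","s0.png",s=1.25);snap("top","t0.png",s=1.25)
for n in("scene","top"):
    c=manip.get_calibration(n);print(n,c["fx"],c["cx"],c["cy"],np.round(np.linalg.inv(c["world_to_cam"]),3).tolist())
s=manip.sense();print(s)
E
```

```text
scene 568.5683115376257 314.8207328881742 233.367060828544 [[0.68, 0.584, -0.444, 1.173], [0.734, -0.55, 0.399, -0.539], [-0.011, -0.597, -0.802, 1.335], [0.0, 0.0, 0.0, 1.0]]
top 455.5358603768044 318.52548708469675 244.0577774351292 [[0.007, -0.99, 0.139, 0.354], [-1.0, -0.008, -0.003, 0.038], [0.004, -0.139, -0.99, 1.392], [0.0, 0.0, 0.0, 1.0]]
{'t': 0.1, 'q': array([ 1.02448936e+00,  5.28350021e-01,  1.43380240e+00, -1.73354884e-05,
        1.18142423e+00, -1.78509682e-01]), 'qd': array([-3.62230445e-05, -3.25943561e-03, -2.41585923e-03,  1.45508268e-03,
       -4.67253656e-04,  5.30005896e-04]), 'tau': array([ 7.01906247e-04, -4.43301415e+01, -1.78587055e+01, -1.69516420e-04,
        3.91628229e-03,  3.22662140e-05]), 'tcp_pos': array([0.22435724, 0.58263043, 0.23043675]), 'tool_rot': array([ 1.82860525e-01,  9.83138365e-01, -9.30403067e-04, -3.44194372e-04]), 'force': array([-0.21511062,  0.57006739, -0.28139301]), 'ft_torque': array([ 0.00698253,  0.00126132, -0.00715417]), 'finger_gap': 1.002043340121978}
```

View pics/s0.png

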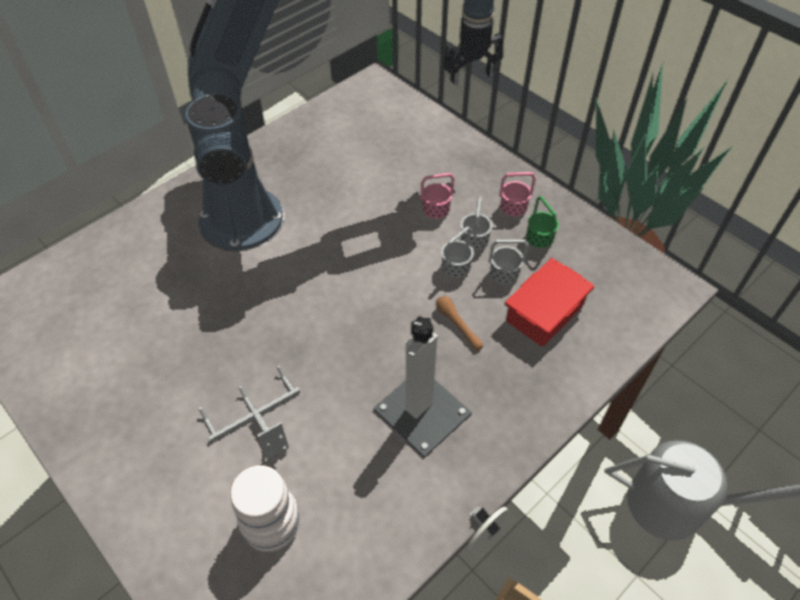

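View pics/t0.png

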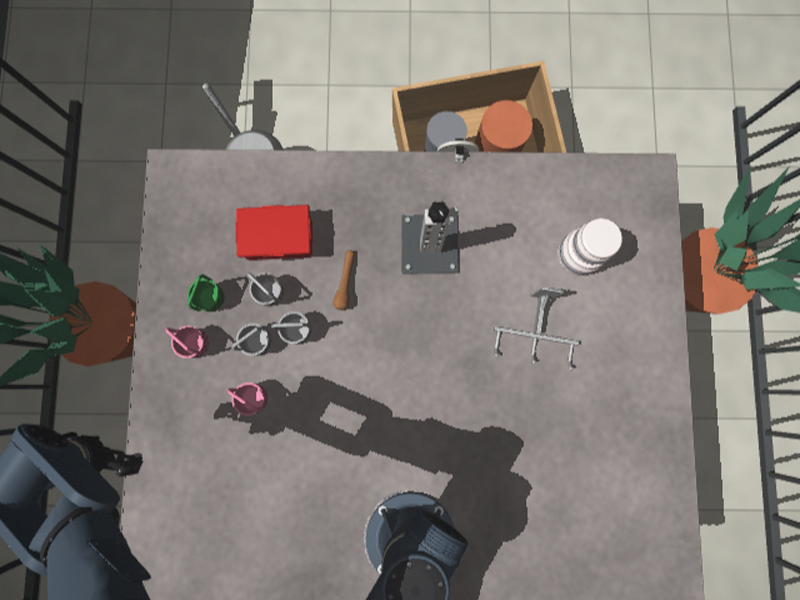

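```bash
cat >> h.py <<'E'
def grid(im,box,s):
    x0,y0,x1,y1=box
    o=cv2.resize(im[y0:y1,x0:x1],None,fx=s,fy=s,interpolation=cv2.INTER_CUBIC)
    for x in range((x0//10+1)*10,x1,10):
        cv2.line(o,(int((x-x0+.5)*s),0),(int((x-x0+.5)*s),4),(0,0,255),1); cv2.putText(o,str(x),(int((x-x0)*s)-8,13),0,.32,(0,0,255),1)
    for y in range((y0//10+1)*10,y1,10):
        cv2.line(o,(0,int((y-y0+.5)*s)),(4,int((y-y0+.5)*s)),(0,0,255),1); cv2.putText(o,str(y),(5,int((y-y0+.5)*s)+3),0,.32,(0,0,255),1)
    return o
def comp(name,parts,W=800,H=600):
    o=np.zeros((H,W,3),np.uint8)
    for im,box,s,(X,Y) in parts:
        g=grid(im,box,s);g=g[:H-Y,:W-X];o[Y:Y+g.shape[0],X:X+g.shape[1]]=g
    cv2.imwrite("pics/"+name,o)
E
python3 - <<'E'
from h import *
t=cv2.imread("pics/raw_t0.png");s=cv2.imread("pics/raw_s0.png")
comp("c1.png",[(t,(175,212,255,285),5,(0,0)),(t,(392,226,470,298),5,(405,0)),(t,(318,158,372,222),4,(0,370)),(s,(155,292,245,368),3,(220,370)),(s,(345,155,425,228),3.1,(495,370))])
for n,a,b in[("bar",(397.6,263),(463,275))]: print(onz("top",[a,b],.02))
for q in[(265,289),(252,339),(292,328)]: print(onz("top",np.array(q)/1.25,.06))
print(onz("top",np.array((440,240))/1.25,.0),onz("top",np.array((439,211))/1.25,.314))
print([tri(np.array(a)/1.25,np.array(b)/1.25) for a,b in[((422,322),(438,208))]])
E
```

```text
[[ 0.4905911  -0.20646347  0.02      ]
 [ 0.45576056 -0.40328914  0.02      ]]
[[0.57694215 0.34911661 0.06      ]]
[[0.45811251 0.37479361 0.06      ]]
[[0.48467398 0.28212231 0.06      ]]
[[ 0.71512303 -0.07063794  0.        ]] [[ 0.6919326  -0.04443077  0.314     ]]
[array([ 0.69425352, -0.04298759,  0.32296115])]
```

View pics/c1.png

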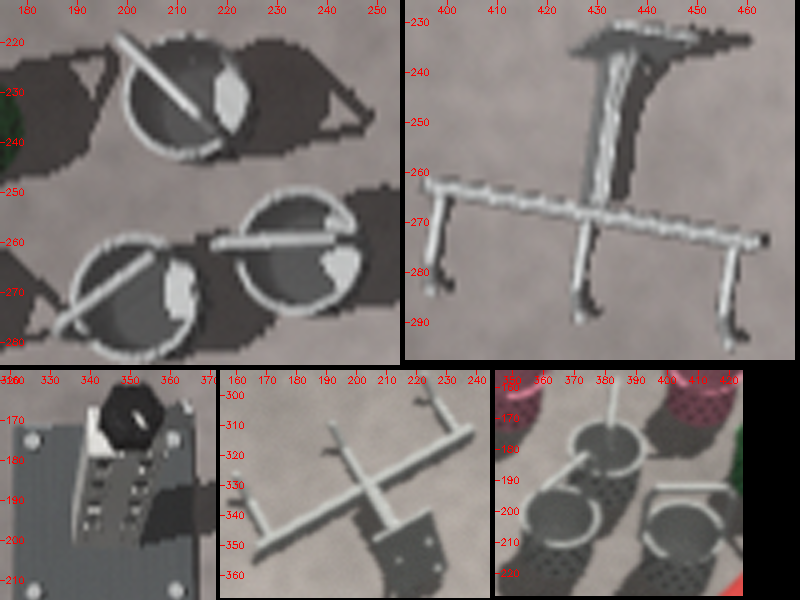

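Run:
```python
from h import *
np.set_printoptions(precision=4,suppress=True)
d=lambda *p:np.array(p)/1.25
print("foot scene screws(L,R,B)",onz("scene",d((382,408),(462,410),(424,446)),.012))
print("foot top screws",onz("top",[(325.5,175),(361,175),(325.5,213),(361.5,212.5)],.012))
print("foot top corners",onz("top",[(321,172),(321,218.5),(367.5,218.5)],.01))
print("post bottom front",onz("top",[(337,199.5),(353,201)],.01))
print("knob",onz("top",[(350,168)],.314),"tongue",onz("top",[(364.5,166.5)],.274))
print("plate top ends (z .11)",onz("top",[(432,231.5),(461,234)],.11))
print("bar junction",onz("top",[(428.5,268.5)],.02),"bar rear",onz("top",[(434.5,237)],.039))
print("seats tips",onz("top",[(396.5,283.5),(426.5,289),(456.5,294)],.028))
for a,b in[((198.5,219),(214.5,236.5)),((185.5,277),(206.5,262.5)),((218,261),(243,259))]:
    e=onz("top",[a,b],.12);v=e[1]-e[0];print("handle",e.mean(0),np.linalg.norm(v),np.arctan2(v[1],v[0]))
t=cv2.imread("pics/raw_t0.png");s=cv2.imread("pics/raw_s0.png")
comp("c2.png",[(t,(330,155,375,210),9,(0,0)),(s,(305,245,375,335),6,(405,0))])
```

```text
foot scene screws(L,R,B) [[ 0.6442 -0.1018  0.012 ]
 [ 0.7604  0.0156  0.012 ]
 [ 0.764  -0.0973  0.012 ]]
foot top screws [[ 0.7659  0.013   0.012 ]
 [ 0.7668 -0.098   0.012 ]
 [ 0.6448  0.0124  0.012 ]
 [ 0.6472 -0.0989  0.012 ]]
foot top corners [[ 0.776   0.0271  0.01  ]
 [ 0.6277  0.0261  0.01  ]
 [ 0.6289 -0.1175  0.01  ]]
post bottom front [[ 0.6882 -0.0232  0.01  ]
 [ 0.6839 -0.0729  0.01  ]]
knob [[ 0.6939 -0.0415  0.314 ]] tongue [[ 0.7108 -0.0813  0.274 ]]
plate top ends (z .11) [[ 0.5727 -0.2903  0.11  ]
 [ 0.5662 -0.373   0.11  ]]
bar junction [[ 0.4746 -0.2996  0.02  ]] bar rear [[ 0.5681 -0.3155  0.039 ]]
seats tips [[ 0.4282 -0.2007  0.028 ]
 [ 0.4125 -0.2901  0.028 ]
 [ 0.3983 -0.3792  0.028 ]]
handle [0.5767 0.3511 0.12  ] 0.06877801068951178 -2.3826465360406357
handle [0.4574 0.3753 0.12  ] 0.07007380964808174 -0.9452655029388304
handle [0.4855 0.28   0.12  ] 0.07011393874995371 -1.4826238025494536
```

View pics/c2.png

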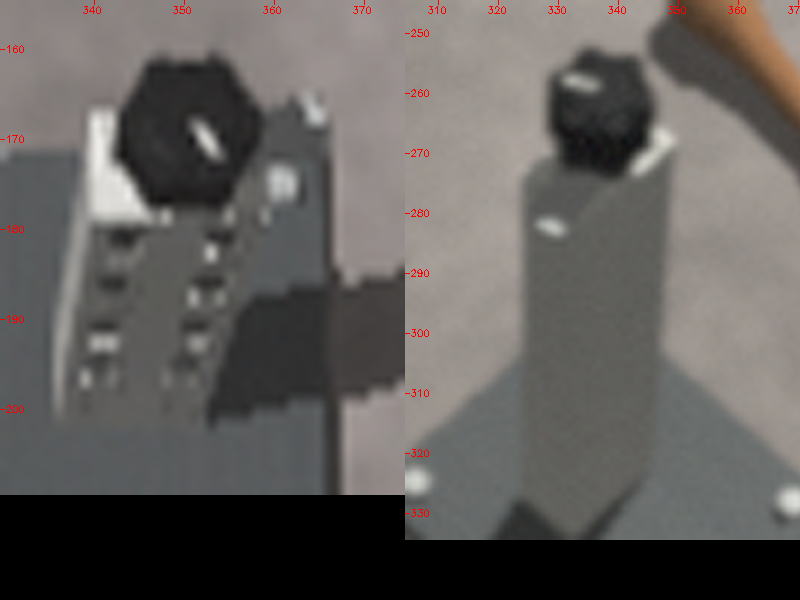

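Run:
```python
from h import *
np.set_printoptions(precision=1,suppress=True)
A=np.array([.694,-.0425])
for a in(-.4,0,.25,.5):
    e=np.array([-np.sin(a),-np.cos(a)]);n=np.array([e[1],-e[0]])
    P=[np.r_[A+e*r+n*w,.2765] for r,w in((.042,-.008),(.042,.008),(.016,-.008),(.016,.008))]
    print(a,"top",proj("top",P).tolist(),"scene",proj("scene",P).tolist())
print(proj("top",[[.694,-.0425,.314],[.694,-.0425,.268]]),proj("scene",[[.694,-.0425,.314]]))
P=[[.694+x,-.0425+y,.268] for x in(-.015,.015) for y in(-.025,.025)];print(proj("top",P),proj("scene",P))
```

```text
-0.4 top [[363.316945874494, 163.54780742337903], [365.81366706380874, 169.18829222098051], [353.893585343092, 167.3281259016586], [356.3769318279526, 172.98252420556224]] scene [[333.5177191281289, 285.2165197971782], [326.76806300954706, 282.6716255623553], [338.16856295994586, 275.9526123579859], [331.47955076596946, 273.46621545807614]]
0 top [[365.89544673784866, 169.56608737304128], [365.94084051368253, 175.69179911445542], [355.63015335781677, 169.48072458807923], [355.65572447449915, 175.60670945673058]] scene [[326.38980013788546, 282.4435571002531], [321.3675621180289, 277.9048277286493], [334.96469584208626, 275.535578591618], [329.93548502387523, 271.0733462770315]]
0.25 top [[366.1918665384113, 173.63913087784738], [364.6687457211342, 179.57637616106587], [356.2222584949964, 171.09411014013574], [354.6814419897013, 177.02236236201912]] scene [[322.8198094802826, 279.5987823394111], [319.30327226600656, 274.1911744082194], [333.15195837355253, 274.7468244444337], [329.5861307451383, 269.40271813860716]]
0.5 top [[365.4384259434896, 177.6509182671034], [362.43624964051, 183.02794281953828], [356.3857545215578, 172.79585755849072], [353.37236329845257, 178.15678433053222]] scene [[320.20769048234325, 276.12001286246027], [318.40038205404664, 270.1980259477026], [331.6247305790358, 273.60869064618015], [329.73848522197, 267.72197006569394]]
[[350.4 168. ]
 [349.1 173.5]] [[338.  259.7]]
[[358.9 179.3]
 [339.3 179.1]
 [358.9 167.9]
 [339.3 167.7]] [[324.8 273.6]
 [340.9 260.8]
 [334.2 281.9]
 [350.3 268.9]]
```

>>> send_rows:
  commands:
    - {"delta_pos": [2, -5.8, 0.5], "yaw": 0.02}
    - {"delta_pos": [2, -5.8, 0.5], "yaw": 0.02}
    - {"delta_pos": [2, -5.8, 0], "yaw": 0.02}
    - {"delta_pos": [2, -5.8, 0], "yaw": 0.02}
    - {"delta_pos": [2, -5.8, 0], "yaw": 0.02}
    - {"delta_pos": [2, -5.8, 0], "yaw": 0.02}
    - {"delta_pos": [2, -5.8, 0], "yaw": 0.02}
    - {"delta_pos": [2, -5.8, 0], "yaw": 0.02}
    - {"delta_pos": [2, -5.8, 0], "yaw": 0.02}
    - {"delta_pos": [2, -5.8, 0], "yaw": 0.02}
  grip: -1
  force: 80

```text
t: 1.35
tcp_pos: [0.4248, -0.007, 0.2386]
tool_rot: [0.076, 0.997, -0.0, 0.001]
force: [1.5, 0.2, 1.7]
finger_gap: 1.0
```

>>> send_rows:
  commands:
    - {"delta_pos": [1.8, -5.8, 0], "yaw": -0.01}
    - {"delta_pos": [1.8, -5.8, 0], "yaw": -0.01}
    - {"delta_pos": [1.8, -5.8, 0]}
    - {"delta_pos": [1.8, -5.8, 0]}
    - {"delta_pos": [1.8, -5.8, 0]}
    - {"delta_pos": [0.2, -0.9, -5]}
    - {"delta_pos": [0, 0, -5]}
    - {"delta_pos": [0, 0, -4]}
    - {"delta_pos": [0, 0, 0]}

```text
validation failed for argument at $.co...
```

Run:
```python
from h import *
t=manip.snapshot("top");s=manip.snapshot("scene");cv2.imwrite("pics/raw_t1.png",t);cv2.imwrite("pics/raw_s1.png",s)
st=manip.sense();print(st["tcp_pos"],st["q"])
p=st["tcp_pos"];print(proj("top",[p,[p[0],p[1],.039]]),proj("scene",[p]))
comp("c3.png",[(t,(385,215,480,305),4,(0,0)),(s,(150,270,250,380),4,(400,0))])
```

```text
[ 0.42792817 -0.0109006   0.23890345] [-0.28636715  0.24836866  1.89664021 -0.00233983  0.98939452 -1.69642375]
[[335.99536962 278.62235845]
 [333.14975787 282.92391833]] [[272.17575551 204.95678101]]
```

View pics/c3.png

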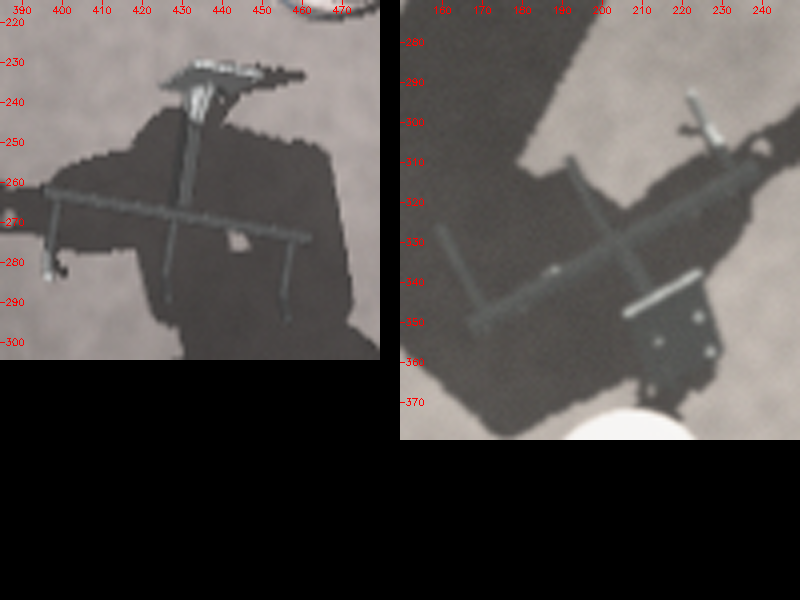

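>>> send_rows:
  commands:
    - {"delta_pos": [1.8, -5.8, 0], "yaw": -0.01}
    - {"delta_pos": [1.8, -5.8, 0], "yaw": -0.01}
    - {"delta_pos": [1.8, -5.8, 0], "yaw": 0}
    - {"delta_pos": [1.8, -5.8, 0], "yaw": 0}
    - {"delta_pos": [1.8, -5.8, 0], "yaw": 0}
    - {"delta_pos": [0, -0.5, -5], "yaw": 0}
    - {"delta_pos": [0, 0, -5], "yaw": 0}
    - {"delta_pos": [0, 0, 0], "yaw": 0}

```text
t: 2.45
tcp_pos: [0.5174, -0.3072, 0.1346]
tool_rot: [0.09, 0.996, 0.0, 0.002]
force: [-0.3, -0.8, 0.0]
finger_gap: 1.001
```

Run:
```python
from h import *
e=onz("scene",[(206,347.5),(224.5,337.5)],.11);print(e,e.mean(0),np.arctan2(-(e[1]-e[0])[0],(e[1]-e[0])[1]))
st=manip.sense();print(st["tcp_pos"],st["q"][0]-st["q"][5],st["force"])
```

```text
[[ 0.5643753  -0.3414898   0.11      ]
 [ 0.57353687 -0.29410146  0.11      ]] [ 0.56895608 -0.31779563  0.11      ] -0.1909737175684399
[ 0.51737689 -0.30724473  0.13460888] 1.3919013588004037 [-0.25900175 -0.75415292  0.03579908]
```

>>> send_rows:
  commands:
    - {"delta_pos": [-0.2, 0, -5], "yaw": 0}
    - {"delta_pos": [0, 0, -4], "yaw": 0}
    - {"delta_pos": [0, 0, -3], "yaw": 0}
    - {"delta_pos": [0, 0, -0.4], "yaw": 0}
    - {"delta_pos": [0, 0, 0], "yaw": 0}

```text
t: 3.08
tcp_pos: [0.5225, -0.3086, 0.0178]
tool_rot: [0.088, 0.996, -0.004, 0.009]
force: [0.4, -0.3, 0.3]
finger_gap: 0.998
```

>>> send_rows:
  commands:
    - {"delta_pos": [0, 0, 0], "yaw": 0}
    - {"delta_pos": [0, 0, 0], "yaw": 0}
    - {"delta_pos": [0, 0, 0], "yaw": 0}
    - {"delta_pos": [0, 0, 0], "yaw": 0}
    - {"delta_pos": [0, 0, 0], "yaw": 0}
    - {"delta_pos": [0, 0, 0], "yaw": 0}
  grip: 1
  force: 100

```text
t: 3.82
tcp_pos: [0.5251, -0.3104, 0.0233]
tool_rot: [0.088, 0.996, -0.007, 0.012]
force: [-0.5, 0.3, 0.4]
finger_gap: 0.082
```

Run:
```python
from h import *
from scipy.spatial.transform import Rotation as R
st=manip.sense();print(st["tcp_pos"],st["q"],st["qd"],st["q"][0]-st["q"][5],st["force"],st["finger_gap"]);print(R.from_quat(st["tool_rot"]).as_matrix())
```

```text
[ 0.52509019 -0.3104427   0.02329283] [-0.71843321  0.78830886  1.62853251  0.00475201  0.69643752 -2.11660009] [-0.00045101  0.00086536 -0.00122132  0.00071883  0.00125766  0.00045793] 1.3981668734831478 [-0.47721499  0.31212873  0.42218432] 0.08210073828844294
[[-0.98421009  0.17546088  0.02332335]
 [ 0.17510983  0.98441326 -0.01634245]
 [-0.02582727 -0.01200026 -0.99959439]]
```

>>> send_rows:
  commands:
    - {"delta_pos": [0, 0, 0], "yaw": 0}
    - {"delta_pos": [0, 0, 0], "yaw": 0}
    - {"delta_pos": [0, 0, 0], "yaw": 0}
    - {"delta_pos": [0, 0, -0.5], "yaw": 0}
    - {"delta_pos": [0, 0, -0.5], "yaw": 0}
    - {"delta_pos": [0, 0, 0], "yaw": 0}
  grip: -0.4

```text
t: 4.58
tcp_pos: [0.5246, -0.3101, 0.0115]
tool_rot: [0.088, 0.996, -0.007, 0.012]
force: [-0.3, 0.4, -0.1]
finger_gap: 0.698
```

Run:
```python
from h import *
from scipy.spatial.transform import Rotation as R
st=manip.sense();print(st["tcp_pos"],st["q"],st["qd"],st["q"][0]-st["q"][5],st["force"],st["finger_gap"]);print(R.from_quat(st["tool_rot"]).as_matrix())
```

```text
[ 0.52460094 -0.31009572  0.01151966] [-0.71857477  0.80752358  1.63087828  0.00499766  0.6765885  -2.11637652] [ 0.00025432 -0.00211198 -0.00421696  0.00180886 -0.0023548  -0.00080864] 1.3978017460701635 [-0.32075244  0.35047458 -0.12388819] 0.6975727283439443
[[-0.9841332   0.17605119  0.02208686]
 [ 0.17574424  0.98431914 -0.01515899]
 [-0.02440928 -0.01103683 -0.99964112]]
```

>>> send_rows:
  commands:
    - {"delta_pos": [-0.5, 0.1, 0], "yaw": 0}
    - {"delta_pos": [-0.4, 0.1, -0.4], "yaw": 0}
    - {"delta_pos": [0, 0, 0], "yaw": 0}

```text
t: 4.95
tcp_pos: [0.5147, -0.3077, 0.0071]
tool_rot: [0.088, 0.996, -0.006, 0.011]
force: [-0.6, -0.9, -0.2]
finger_gap: 0.704
```

>>> send_rows:
  commands:
    - {"delta_pos": [0, 0, 0], "yaw": 0}
    - {"delta_pos": [0, 0, 0], "yaw": 0}
    - {"delta_pos": [0, 0, 0], "yaw": 0}
    - {"delta_pos": [0, 0, 0], "yaw": 0}
    - {"delta_pos": [0, 0, 0], "yaw": 0}
  grip: 1
  force: 100

```text
t: 5.58
tcp_pos: [0.5148, -0.3081, 0.0078]
tool_rot: [0.088, 0.996, -0.007, 0.011]
force: [0.3, -0.5, -0.4]
finger_gap: 0.099
```

>>> send_rows:
  commands:
    - {"delta_pos": [0, 0, 1], "yaw": 0}
    - {"delta_pos": [0, 0, 2.5], "yaw": 0}
    - {"delta_pos": [0, 0, 2.5], "yaw": 0}
    - {"delta_pos": [0, 0, 2.5], "yaw": 0}
    - {"delta_pos": [0, 0, 2.5], "yaw": 0}
    - {"delta_pos": [0, 0, 2.5], "yaw": 0}
    - {"delta_pos": [0, 0, 2.5], "yaw": 0}
    - {"delta_pos": [0, 0, 2.5], "yaw": 0}
    - {"delta_pos": [0, 0, 0.5], "yaw": 0}
    - {"delta_pos": [0, 0, 0], "yaw": 0}

```text
t: 6.82
tcp_pos: [0.5108, -0.3033, 0.2018]
tool_rot: [0.089, 0.996, -0.003, 0.008]
force: [0.8, 0.7, -3.3]
finger_gap: 0.093
```

>>> send_rows:
  commands:
    - {"delta_pos": [0, 2.6, 0], "yaw": 0.019}
    - {"delta_pos": [0.3, 3, 0], "yaw": 0.019}
    - {"delta_pos": [0.3, 3, 0], "yaw": 0.019}
    - {"delta_pos": [0.3, 3, 0], "yaw": 0.019}
    - {"delta_pos": [0.3, 3, 0], "yaw": 0.019}
    - {"delta_pos": [0.3, 3, 0], "yaw": 0.019}
    - {"delta_pos": [0.3, 3, 0], "yaw": 0.019}
    - {"delta_pos": [0.3, 3, 0], "yaw": 0.019}
    - {"delta_pos": [0.3, 2, 0], "yaw": 0.019}
    - {"delta_pos": [0, 0, 0], "yaw": 0.01}

```text
t: 8.07
tcp_pos: [0.522, -0.0247, 0.189]
tool_rot: [-0.008, 1.0, 0.005, -0.006]
force: [-0.0, -1.2, -2.8]
finger_gap: 0.095
```

```bash
cat >> h.py <<'E'
def st():
    from scipy.spatial.transform import Rotation as R
    s=manip.sense();M=R.from_quat(s["tool_rot"]).as_matrix()
    print("t %.2f"%s["t"],"tcp",np.round(s["tcp_pos"],4),"jaw %.4f"%(s["q"][0]-s["q"][5]),"tz",np.round(M[:,2],4),"F",np.round(s["force"],1),"gap %.3f"%s["finger_gap"],"q6 %.2f"%s["q"][5]);return s
E
python3 - <<'E'
from h import *
s=st();np.set_printoptions(precision=1,suppress=True)
t=manip.snapshot("top");sc=manip.snapshot("scene");cv2.imwrite("pics/raw_t2.png",t);cv2.imwrite("pics/raw_s2.png",sc)
p=s["tcp_pos"];print(proj("top",[p]),proj("scene",[p]))
comp("c4.png",[(t,(300,150,400,280),4,(0,0)),(sc,(250,225,350,345),4,(400,0))],H=520)
E
```

```text
t 8.07 tcp [ 0.522  -0.0247  0.189 ] jaw 1.5914 tz [-0.0128  0.0104 -0.9999] F [-0.  -1.2 -2.8] gap 0.095 q6 -1.86
[[340.4 244.6]] [[293.8 241.9]]
```

View pics/c4.png

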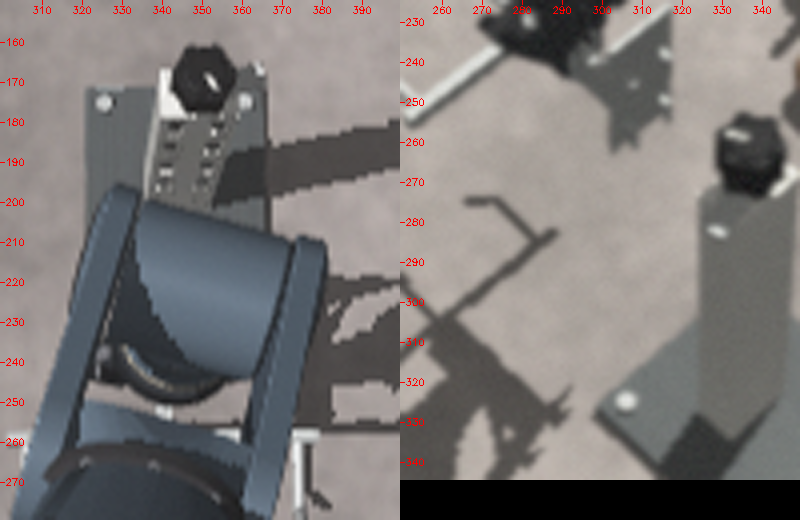

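>>> send_rows:
  commands:
    - {"delta_pos": [0, 0, 0], "yaw": 0}
    - {"delta_pos": [0, 0, 0], "yaw": 0}
    - {"delta_pos": [0, 0, 0], "yaw": 0}
    - {"delta_pos": [0, 0, 0], "yaw": 0}

```text
t: 8.68
tcp_pos: [0.5221, -0.0286, 0.1889]
tool_rot: [-0.005, 1.0, 0.005, -0.006]
force: [-1.1, 0.4, -2.9]
finger_gap: 0.096
```

```bash
python3 -c "
from h import *
st()"
```

```text
t 8.68 tcp [ 0.5221 -0.0286  0.1889] jaw 1.5848 tz [-0.0126  0.0094 -0.9999] F [-1.1  0.4 -2.9] gap 0.096 q6 -1.86
```

>>> send_rows:
  commands:
    - {"delta_pos": [0, 0, 5], "yaw": 0}
    - {"delta_pos": [0, 0, 0], "yaw": 0}
    - {"delta_pos": [0, 0, 0], "yaw": 0}

```text
t: 9.05
tcp_pos: [0.5213, -0.029, 0.2389]
tool_rot: [-0.005, 1.0, 0.005, -0.008]
force: [-0.0, 0.2, -3.6]
finger_gap: 0.093
```

```bash
python3 -c "
from h import *
st()"
```

```text
t 9.05 tcp [ 0.5213 -0.029   0.2389] jaw 1.5827 tz [-0.0151  0.01   -0.9998] F [-0.   0.2 -3.6] gap 0.093 q6 -1.86
```

>>> send_rows:
  commands:
    - {"delta_pos": [0, 0, -5], "yaw": 0}
    - {"delta_pos": [0, 0, 0], "yaw": 0}
    - {"delta_pos": [0, 0, 0], "yaw": 0}

```text
t: 9.43
tcp_pos: [0.5216, -0.0292, 0.1876]
tool_rot: [-0.004, 1.0, 0.005, -0.008]
force: [0.4, 0.0, -1.9]
finger_gap: 0.095
```

```bash
python3 -c "
from h import *
st()"
```

```text
t 9.43 tcp [ 0.5216 -0.0292  0.1876] jaw 1.5834 tz [-0.0153  0.0101 -0.9998] F [ 0.4  0.  -1.9] gap 0.095 q6 -1.86
```

>>> send_rows:
  commands:
    - {"delta_pos": [0, 0, 5], "yaw": 0}
    - {"delta_pos": [0, 0, 0], "yaw": 0}
    - {"delta_pos": [0, 0, 5], "yaw": 0}
    - {"delta_pos": [0, 0, 0], "yaw": 0}
    - {"delta_pos": [0, 0, 5], "yaw": 0}
    - {"delta_pos": [0, 0, 0], "yaw": 0}
    - {"delta_pos": [0, 0, -5], "yaw": 0}
    - {"delta_pos": [0, 0, -5], "yaw": 0}
    - {"delta_pos": [0, 0, -3.5], "yaw": 0}
    - {"delta_pos": [0, 0, 0], "yaw": 0}

```text
t: 10.68
tcp_pos: [0.5143, -0.0273, 0.1983]
tool_rot: [-0.004, 1.0, 0.007, -0.014]
force: [-0.9, -0.2, -3.3]
finger_gap: 0.097
```

```bash
python3 -c "
from h import *
st()"
```

```text
t 10.68 tcp [ 0.5143 -0.0273  0.1983] jaw 1.5829 tz [-0.0271  0.0132 -0.9995] F [-0.9 -0.2 -3.3] gap 0.097 q6 -1.86
```

>>> send_rows:
  commands:
    - {"delta_pos": [0, 0, 5], "yaw": 0}
    - {"delta_pos": [0, 0, 5], "yaw": 0}
    - {"delta_pos": [0, 0, 5], "yaw": 0}
    - {"delta_pos": [0, 0, 0], "yaw": 0}
    - {"delta_pos": [0, 0, 0], "yaw": 0}

```text
t: 11.3
tcp_pos: [0.511, -0.0264, 0.3527]
tool_rot: [-0.004, 1.0, 0.007, -0.016]
force: [0.2, -0.6, -3.3]
finger_gap: 0.094
```

```bash
python3 -c "
from h import *
st()"
```

```text
t 11.30 tcp [ 0.511  -0.0264  0.3527] jaw 1.5805 tz [-0.032   0.0146 -0.9994] F [ 0.2 -0.6 -3.3] gap 0.094 q6 -1.85
```

>>> send_rows:
  commands:
    - {"delta_pos": [0, 0, -5], "yaw": 0}
    - {"delta_pos": [0, 0, 0], "yaw": 0}
    - {"delta_pos": [0, 0, -5], "yaw": 0}
    - {"delta_pos": [0, 0, 0], "yaw": 0}
    - {"delta_pos": [0, 0, -4], "yaw": 0}
    - {"delta_pos": [0, 0, 0], "yaw": 0}

```text
t: 12.05
tcp_pos: [0.515, -0.0274, 0.2146]
tool_rot: [-0.004, 1.0, 0.007, -0.013]
force: [-0.7, 0.9, -3.1]
finger_gap: 0.097
```

```bash
python3 -c "
from h import *
st()"
```

```text
t 12.05 tcp [ 0.515  -0.0274  0.2146] jaw 1.5828 tz [-0.0259  0.0129 -0.9996] F [-0.7  0.9 -3.1] gap 0.097 q6 -1.86
```

>>> send_rows:
  commands:
    - {"delta_pos": [2.5, -0.5, 0], "yaw": 0}
    - {"delta_pos": [2.5, -0.5, 0], "yaw": 0}
    - {"delta_pos": [0, 0, 0], "yaw": 0}
    - {"delta_pos": [0, 0, 0], "yaw": 0}

```text
t: 12.55
tcp_pos: [0.573, -0.0392, 0.2274]
tool_rot: [-0.005, 1.0, 0.004, -0.004]
force: [-1.1, 0.1, -2.6]
finger_gap: 0.099
```

```bash
python3 -c "
from h import *
st()"
```

```text
t 12.55 tcp [ 0.573  -0.0392  0.2274] jaw 1.5829 tz [-0.0076  0.008  -0.9999] F [-1.1  0.1 -2.6] gap 0.099 q6 -1.85
```

>>> send_rows:
  commands:
    - {"delta_pos": [0, 0, -1.5], "yaw": 0}
    - {"delta_pos": [0, 0, -1.5], "yaw": 0}
    - {"delta_pos": [0, 0, 0], "yaw": 0}
    - {"delta_pos": [0, 0, 0], "yaw": 0}

```text
t: 13.05
tcp_pos: [0.5708, -0.0385, 0.196]
tool_rot: [-0.005, 1.0, 0.004, -0.005]
force: [0.1, -0.3, -3.6]
finger_gap: 0.094
```

```bash
python3 -c "
from h import *
st()"
```

```text
t 13.05 tcp [ 0.5708 -0.0385  0.196 ] jaw 1.5836 tz [-0.0097  0.0085 -0.9999] F [ 0.1 -0.3 -3.6] gap 0.094 q6 -1.85
```

>>> send_rows:
  commands:
    - {"delta_pos": [-2, 0, 0], "yaw": 0}
    - {"delta_pos": [0, 0, 0], "yaw": 0}
    - {"delta_pos": [-2, 0, 0], "yaw": 0}
    - {"delta_pos": [0, 0, 0], "yaw": 0}
    - {"delta_pos": [-1, 0, 0], "yaw": 0}
    - {"delta_pos": [0, 0, 0], "yaw": 0}
    - {"delta_pos": [2.5, -0.2, 0], "yaw": 0}
    - {"delta_pos": [2.5, -0.2, 0], "yaw": 0}
    - {"delta_pos": [0, 0, 0], "yaw": 0}
    - {"delta_pos": [0, 0, 0], "yaw": 0}

```text
t: 14.3
tcp_pos: [0.5769, -0.0437, 0.1972]
tool_rot: [-0.005, 1.0, 0.003, -0.0]
force: [-0.3, 0.4, -3.3]
finger_gap: 0.1
```

Run:
```python
from h import *
s=st();np.set_printoptions(precision=1,suppress=True)
sc=manip.snapshot("scene");t=manip.snapshot("top");cv2.imwrite("pics/raw_s3.png",sc);cv2.imwrite("pics/raw_t3.png",t)
comp("c5.png",[(sc,(270,210,370,340),4.6,(0,0)),(t,(300,150,380,280),4,(465,0))])
p=s["tcp_pos"]
B=np.r_[p[0]+.058,p[1],p[2]-.0078]
print(proj("scene",[B+[0,-.025,.11],B+[0,.025,.11],B+[0,-.025,0],B+[0,.025,0]]))
```

```text
t 14.30 tcp [ 0.5769 -0.0437  0.1972] jaw 1.5835 tz [-2.0e-04  6.6e-03 -1.0e+00] F [-0.3  0.4 -3.3] gap 0.100 q6 -1.86
[[310.8 253.9]
 [327.1 241.4]
 [311.5 280.3]
 [326.8 268.2]]
```

View pics/c5.png

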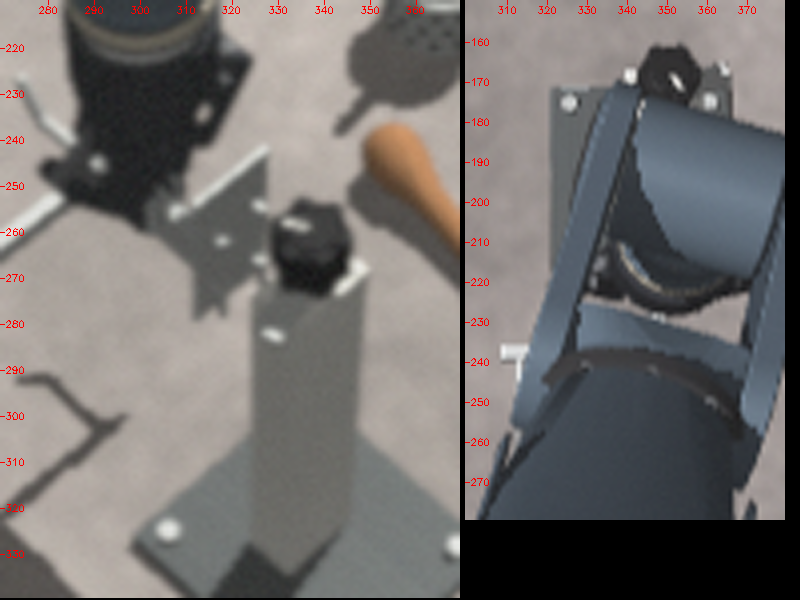

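>>> send_rows:
  commands:
    - {"delta_pos": [0, 0, -1.4], "yaw": 0}
    - {"delta_pos": [0, 0, 0], "yaw": 0}
    - {"delta_pos": [1.4, 0, 0], "yaw": 0}
    - {"delta_pos": [0, 0, 0], "yaw": 0}
    - {"delta_pos": [1.2, 0, 0], "yaw": 0}
    - {"delta_pos": [0, 0, 0], "yaw": 0}
    - {"delta_pos": [0, 0, 0], "yaw": 0}

```text
t: 15.28
tcp_pos: [0.6041, -0.0436, 0.1824]
tool_rot: [-0.004, 1.0, 0.003, -0.0]
force: [-0.8, -0.3, -3.5]
finger_gap: 0.095
```

Run:
```python
from h import *
s=st();np.set_printoptions(precision=1,suppress=True)
sc=manip.snapshot("scene");t=manip.snapshot("top");cv2.imwrite("pics/raw_s4.png",sc);cv2.imwrite("pics/raw_t4.png",t)
```

```text
t 15.28 tcp [ 0.6041 -0.0436  0.1824] jaw 1.5832 tz [-2.0e-04  6.6e-03 -1.0e+00] F [-0.8 -0.3 -3.5] gap 0.095 q6 -1.84
```

>>> send_rows:
  commands:
    - {"delta_pos": [0.5, 0, 0.05], "yaw": 0}
    - {"delta_pos": [0, 0, 0], "yaw": 0}
    - {"delta_pos": [0.3, 0, 0], "yaw": 0}
    - {"delta_pos": [0, 0, 0], "yaw": 0}
    - {"delta_pos": [0.3, 0, 0], "yaw": 0}
    - {"delta_pos": [0, 0, 0], "yaw": 0}

```text
t: 16.12
tcp_pos: [0.6121, -0.0432, 0.1821]
tool_rot: [-0.004, 1.0, 0.004, -0.004]
force: [-2.0, 0.1, -3.9]
finger_gap: 0.1
```

```bash
python3 -c "
from h import *
st()"
```

```text
t 16.12 tcp [ 0.6121 -0.0432  0.1821] jaw 1.5826 tz [-0.0077  0.0075 -0.9999] F [-2.   0.1 -3.9] gap 0.100 q6 -1.84
```

>>> send_rows:
  commands:
    - {"delta_pos": [0.3, 0, 0], "yaw": 0}
    - {"delta_pos": [0, 0, 0], "yaw": 0}
    - {"delta_pos": [0.3, 0, 0], "yaw": 0}
    - {"delta_pos": [0, 0, 0], "yaw": 0}

```text
t: 16.62
tcp_pos: [0.6164, -0.0432, 0.1812]
tool_rot: [-0.005, 1.0, 0.004, -0.007]
force: [-2.8, -0.2, -2.1]
finger_gap: 0.092
```

```bash
python3 -c "
from h import *
st()"
```

```text
t 16.62 tcp [ 0.6164 -0.0432  0.1812] jaw 1.5825 tz [-0.0134  0.0076 -0.9999] F [-2.8 -0.2 -2.1] gap 0.092 q6 -1.84
```

Run:
```python
from h import *
sc=manip.snapshot("scene");t=manip.snapshot("top");cv2.imwrite("pics/raw_s5.png",sc);cv2.imwrite("pics/raw_t5.png",t)
comp("c6.png",[(sc,(285,220,355,300),7,(0,0)),(t,(325,150,370,210),6.8,(494,0))],H=560)
for x in(.668,.6765):
  B=np.array([x,-.0425,.1733]);print(proj("scene",[B+[0,-.025,.11],B+[0,.025,.11],B+[0,-.025,0]]))
```

```text
[[321.39296133 266.75116307]
 [337.62522577 253.9828118 ]
 [321.47108105 292.33042498]]
[[324.03414446 269.10439974]
 [340.27310474 256.26126614]
 [323.93872395 294.60083498]]
```

View pics/c6.png

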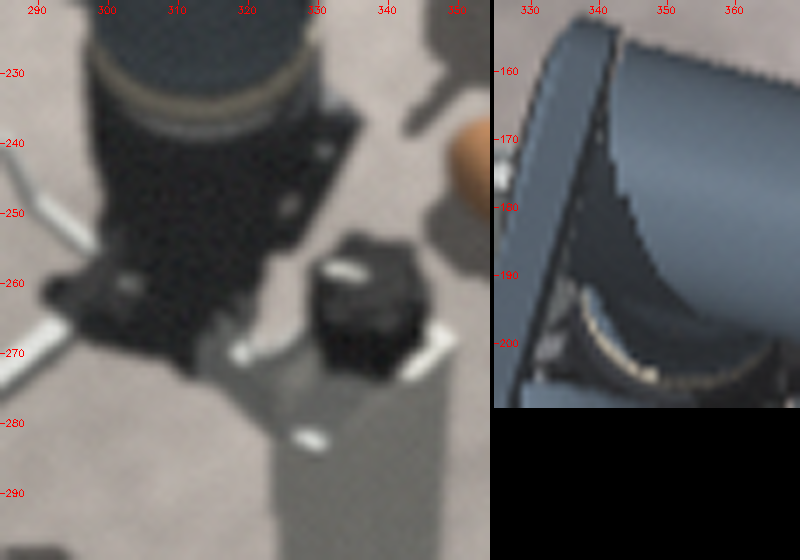

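Run:
```python
from h import *
np.set_printoptions(precision=1,suppress=True)
B=np.array([.672,-.0425,.1733])
for d in([-.005,-.005,.005],[-.04,-.005,.005],[-.005,-.005,.039],[-.04,-.005,.039],[-.004,-.025,0],[-.004,-.025,.11],[-.004,.025,.11]):print(d,proj("scene",B+d))
im=cv2.imread("pics/raw_s5.png");comp("c7.png",[(im,(300,240,345,300),13,(0,0))],W=585,H=600)
```

```text
[-0.005, -0.005, 0.005] [[327.3 286. ]]
[-0.04, -0.005, 0.005] [[317.3 276.9]]
[-0.005, -0.005, 0.039] [[327.4 278.4]]
[-0.04, -0.005, 0.039] [[317.2 269.1]]
[-0.004, -0.025, 0] [[321.5 292.3]]
[-0.004, -0.025, 0.11] [[321.4 266.8]]
[-0.004, 0.025, 0.11] [[337.6 254. ]]
```

View pics/c7.png

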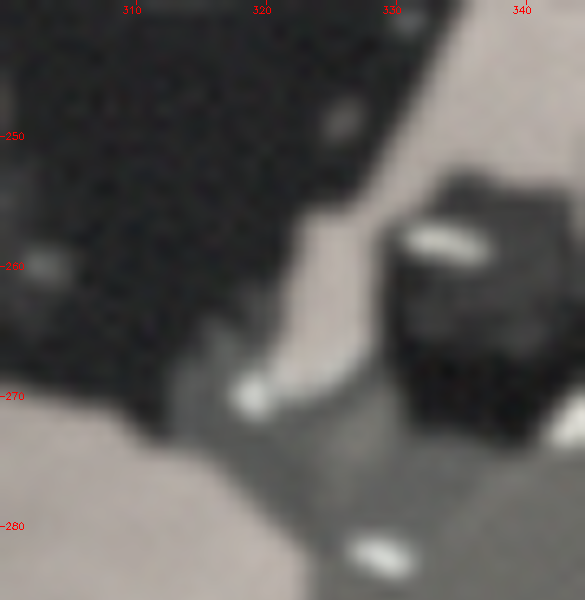

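>>> send_rows:
  commands:
    - {"delta_pos": [0.4, 0, 0.1], "yaw": 0}
    - {"delta_pos": [0, 0, 0], "yaw": 0}
    - {"delta_pos": [0.3, 0, 0], "yaw": 0}
    - {"delta_pos": [0, 0, 0], "yaw": 0}

```text
t: 17.23
tcp_pos: [0.615, -0.0434, 0.181]
tool_rot: [-0.005, 1.0, 0.004, -0.017]
force: [-4.4, -0.0, -0.2]
finger_gap: 0.095
```

```bash
python3 -c "
from h import *
st()"
```

```text
t 17.23 tcp [ 0.615  -0.0434  0.181 ] jaw 1.5810 tz [-0.0331  0.0077 -0.9994] F [-4.4 -0.  -0.2] gap 0.095 q6 -1.83
```

>>> send_rows:
  commands:
    - {"delta_pos": [0.4, 0, 0], "yaw": 0}
    - {"delta_pos": [0.3, 0, 0], "yaw": 0}
    - {"delta_pos": [0, 0, 0], "yaw": 0}

```text
t: 17.6
tcp_pos: [0.6148, -0.0434, 0.1809]
tool_rot: [-0.006, 1.0, 0.004, -0.025]
force: [-4.8, 0.3, 0.1]
finger_gap: 0.096
```

```bash
python3 -c "
from h import *
st()"
```

```text
t 17.60 tcp [ 0.6148 -0.0434  0.1809] jaw 1.5801 tz [-0.0495  0.0078 -0.9987] F [-4.8  0.3  0.1] gap 0.096 q6 -1.83
```

Run:
```python
from h import *
np.set_printoptions(precision=1,suppress=True)
im=manip.snapshot("scene");cv2.imwrite("pics/raw_s6.png",im);comp("c8.png",[(im,(300,240,345,300),13,(0,0))],W=585,H=600)
for x in(.6715,.679):
  B=np.array([x,-.0425,.173])
  for d in([0,-.014,.066],[.0095,-.014,.076],[0,-.025,.11],[-.004,-.025,.11],[0,.025,.11]):print(x,d,proj("scene",B+d))
```

```text
0.6715 [0, -0.014, 0.066] [[326.  275.6]]
0.6715 [0.0095, -0.014, 0.076] [[328.9 275.8]]
0.6715 [0, -0.025, 0.11] [[322.5 267.8]]
0.6715 [-0.004, -0.025, 0.11] [[321.2 266.7]]
0.6715 [0, 0.025, 0.11] [[338.7 255. ]]
0.679 [0, -0.014, 0.066] [[328.3 277.7]]
0.679 [0.0095, -0.014, 0.076] [[331.2 277.9]]
0.679 [0, -0.025, 0.11] [[324.8 269.9]]
0.679 [-0.004, -0.025, 0.11] [[323.6 268.8]]
0.679 [0, 0.025, 0.11] [[341.1 257. ]]
```

View pics/c8.png

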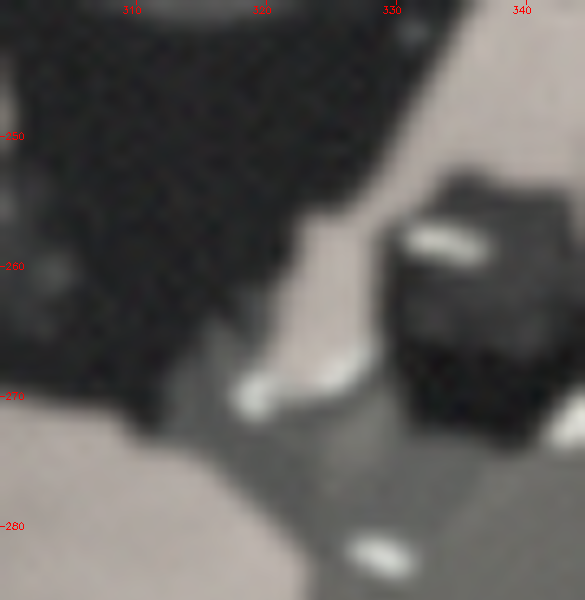

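>>> send_rows:
  commands:
    - {"delta_pos": [0.1, 0, -0.4], "yaw": 0}
    - {"delta_pos": [0, 0, 0], "yaw": 0}
    - {"delta_pos": [0.1, 0, -0.4], "yaw": 0}
    - {"delta_pos": [0, 0, 0], "yaw": 0}

```text
t: 18.15
tcp_pos: [0.6164, -0.0435, 0.176]
tool_rot: [-0.006, 1.0, 0.004, -0.024]
force: [-4.1, -0.5, -6.7]
finger_gap: 0.099
```

```bash
python3 -c "
from h import *
st()"
```

```text
t 18.15 tcp [ 0.6164 -0.0435  0.176 ] jaw 1.5803 tz [-0.0483  0.007  -0.9988] F [-4.1 -0.5 -6.7] gap 0.099 q6 -1.83
```

>>> send_rows:
  commands:
    - {"delta_pos": [0.1, 0, -0.4], "yaw": 0}
    - {"delta_pos": [0, 0, 0], "yaw": 0}
    - {"delta_pos": [0.1, 0, -0.4], "yaw": 0}
    - {"delta_pos": [0, 0, -0.2], "yaw": 0}

```text
t: 18.65
tcp_pos: [0.6177, -0.0435, 0.1677]
tool_rot: [-0.006, 1.0, 0.003, -0.024]
force: [-6.4, -0.1, 7.5]
finger_gap: 0.096
```

```bash
python3 -c "
from h import *
st()"
```

```text
t 18.65 tcp [ 0.6177 -0.0435  0.1677] jaw 1.5806 tz [-0.0486  0.0064 -0.9988] F [-6.4 -0.1  7.5] gap 0.096 q6 -1.83
```

>>> send_rows:
  commands:
    - {"delta_pos": [0, 0, -0.4], "yaw": 0}
    - {"delta_pos": [0, 0, -0.4], "yaw": 0}
    - {"delta_pos": [0, 0, -0.5], "yaw": 0}
    - {"delta_pos": [0, 0, -0.5], "yaw": 0}

```text
t: 19.15
tcp_pos: [0.6181, -0.0437, 0.1672]
tool_rot: [-0.007, 1.0, 0.002, -0.021]
force: [-12.5, 0.9, 21.2]
finger_gap: 0.096
```

```bash
python3 -c "
from h import *
st()"
```

```text
t 19.15 tcp [ 0.6181 -0.0437  0.1672] jaw 1.5813 tz [-0.0422  0.003  -0.9991] F [-12.5   0.9  21.2] gap 0.096 q6 -1.83
```

>>> send_rows:
  commands:
    - {"delta_pos": [0, 0, 0], "yaw": 0}
    - {"delta_pos": [0, 0, 0], "yaw": 0}
    - {"delta_pos": [0, 0, 0], "yaw": 0}
    - {"delta_pos": [-0.5, 0, 0], "yaw": 0}
    - {"delta_pos": [0, 0, 2], "yaw": 0}
    - {"delta_pos": [0, 0, 4], "yaw": 0}
    - {"delta_pos": [0, 0, 5], "yaw": 0}
    - {"delta_pos": [0, 0, 5], "yaw": 0}
    - {"delta_pos": [0, 0, 5], "yaw": 0}
    - {"delta_pos": [0, 0, 0], "yaw": 0}
  grip: -1

```text
t: 20.4
tcp_pos: [0.6151, -0.0438, 0.3819]
tool_rot: [-0.007, 1.0, 0.002, -0.018]
force: [-0.2, -0.2, -0.4]
finger_gap: 0.999
```

Run:
```python
from h import *
st()
np.set_printoptions(precision=1,suppress=True)
im=manip.snapshot("scene");t=manip.snapshot("top");cv2.imwrite("pics/raw_s7.png",im);cv2.imwrite("pics/raw_t7.png",t)
comp("c9.png",[(im,(255,240,360,330),4.5,(0,0)),(t,(310,150,380,270),4.6,(475,0))])
B=np.array([.679,-.0425,.16])
for d in([-.004,-.025,.11],[0,.025,.11],[-.148,.09,.028],[-.148,0,.028],[-.148,-.09,.028]):print(d,proj("scene",B+d),proj("top",B+d))
```

```text
t 20.40 tcp [ 0.6151 -0.0438  0.3819] jaw 1.5840 tz [-0.0367  0.0036 -0.9993] F [-0.2 -0.2 -0.4] gap 0.999 q6 -1.83
[-0.004, -0.025, 0.11] [[323.6 272. ]] [[359.  180.6]]
[0, 0.025, 0.11] [[340.9 260.3]] [[339.3 178.9]]
[-0.148, 0.09, 0.028] [[317.5 228.4]] [[313.4 241.1]]
[-0.148, 0, 0.028] [[290.8 248.3]] [[347.1 241.3]]
[-0.148, -0.09, 0.028] [[262.8 269.3]] [[380.8 241.6]]
```

View pics/c9.png

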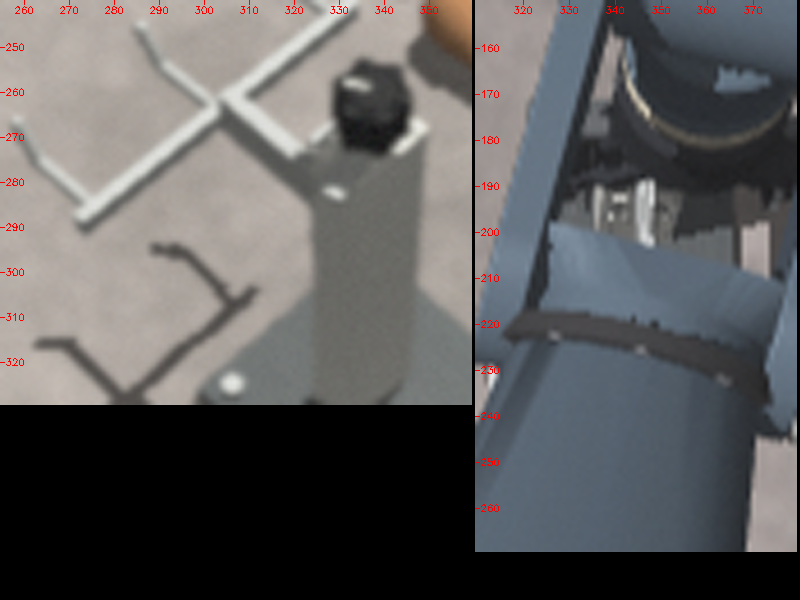

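>>> send_rows:
  commands:
    - {"delta_pos": [2.6, 0.05, 0], "yaw": 0}
    - {"delta_pos": [2.6, 0.05, 0], "yaw": 0}
    - {"delta_pos": [2.2, 0, 0], "yaw": 0}
    - {"delta_pos": [0, 0, 0], "yaw": 0}
    - {"delta_pos": [0, 0, 0], "yaw": 0}
  grip: -0.6

```text
t: 21.12
tcp_pos: [0.6832, -0.0414, 0.3641]
tool_rot: [-0.006, 0.999, 0.006, -0.035]
force: [0.4, -1.0, -0.1]
finger_gap: 0.798
```

```bash
python3 -c "
from h import *
st()"
```

```text
t 21.12 tcp [ 0.6832 -0.0414  0.3641] jaw 1.5837 tz [-0.0698  0.0112 -0.9975] F [ 0.4 -1.  -0.1] gap 0.798 q6 -1.81
```

>>> send_rows:
  commands:
    - {"delta_pos": [-2.5, 0, 0], "yaw": 0}
    - {"delta_pos": [0, 0, 0], "yaw": 0}
    - {"delta_pos": [-2, 0, 1], "yaw": 0}
    - {"delta_pos": [0, 0, 0], "yaw": 0}
    - {"delta_pos": [0, 0, 0], "yaw": 0}

```text
t: 21.75
tcp_pos: [0.6357, -0.0414, 0.3719]
tool_rot: [-0.006, 0.999, 0.006, -0.036]
force: [0.4, 0.2, 0.7]
finger_gap: 0.803
```

```bash
python3 -c "
from h import *
st()"
```

```text
t 21.75 tcp [ 0.6357 -0.0414  0.3719] jaw 1.5829 tz [-0.0727  0.0123 -0.9973] F [0.4 0.2 0.7] gap 0.803 q6 -1.82
```

>>> send_rows:
  commands:
    - {"delta_pos": [2.5, 0, 0], "yaw": 0}
    - {"delta_pos": [2.5, 0, 0], "yaw": 0}
    - {"delta_pos": [0, 0, 0], "yaw": 0}
    - {"delta_pos": [0, 0, 0], "yaw": 0}

```text
t: 22.25
tcp_pos: [0.6882, -0.0414, 0.3698]
tool_rot: [-0.006, 0.999, 0.007, -0.037]
force: [-0.1, -0.1, 0.1]
finger_gap: 0.801
```

```bash
python3 -c "
from h import *
st()"
```

```text
t 22.25 tcp [ 0.6882 -0.0414  0.3698] jaw 1.5831 tz [-0.0739  0.0127 -0.9972] F [-0.1 -0.1  0.1] gap 0.801 q6 -1.80
```

>>> send_rows:
  commands:
    - {"delta_pos": [-2.6, 0, 0.5], "yaw": 0}
    - {"delta_pos": [-2.6, 0, 0.5], "yaw": 0}
    - {"delta_pos": [-2.6, 0, 0.5], "yaw": 0}
    - {"delta_pos": [-2.6, 0, 0.5], "yaw": 0}
    - {"delta_pos": [0, 0, 0], "yaw": 0}
    - {"delta_pos": [0, 0, 0], "yaw": 0}

```text
t: 23.0
tcp_pos: [0.5781, -0.041, 0.3896]
tool_rot: [-0.006, 0.999, 0.007, -0.038]
force: [-0.4, 0.1, -0.7]
finger_gap: 0.8
```

```bash
python3 -c "
from h import *
st()"
```

```text
t 23.00 tcp [ 0.5781 -0.041   0.3896] jaw 1.5822 tz [-0.0757  0.013  -0.997 ] F [-0.4  0.1 -0.7] gap 0.800 q6 -1.84
```

>>> send_rows:
  commands:
    - {"delta_pos": [2.5, 0, 0], "yaw": 0}
    - {"delta_pos": [0, 0, 0], "yaw": 0}
    - {"delta_pos": [2.5, 0, 0], "yaw": 0}
    - {"delta_pos": [0, 0, 0], "yaw": 0}
    - {"delta_pos": [2.5, 0, 0], "yaw": 0}
    - {"delta_pos": [0, 0, 0], "yaw": 0}

```text
t: 23.75
tcp_pos: [0.6531, -0.0408, 0.3873]
tool_rot: [-0.006, 0.999, 0.007, -0.041]
force: [-0.8, -1.2, -0.9]
finger_gap: 0.802
```

```bash
python3 -c "
from h import *
st()"
```

```text
t 23.75 tcp [ 0.6531 -0.0408  0.3873] jaw 1.5831 tz [-0.0828  0.0138 -0.9965] F [-0.8 -1.2 -0.9] gap 0.802 q6 -1.81
```

>>> send_rows:
  commands:
    - {"delta_pos": [2, 0, 0], "yaw": 0}
    - {"delta_pos": [0, 0, 0], "yaw": 0}
    - {"delta_pos": [1.9, -0.1, 0], "yaw": 0}
    - {"delta_pos": [0, 0, 0], "yaw": 0}
    - {"delta_pos": [0, 0, -3], "yaw": 0}
    - {"delta_pos": [0, 0, 0], "yaw": 0}
    - {"delta_pos": [0, 0, -2], "yaw": 0}
    - {"delta_pos": [0, 0, 0], "yaw": 0}
    - {"delta_pos": [0, 0, 0], "yaw": 0}

```text
t: 24.88
tcp_pos: [0.6831, -0.0413, 0.344]
tool_rot: [-0.006, 0.999, 0.007, -0.044]
force: [0.2, -0.1, 0.2]
finger_gap: 0.8
```

```bash
python3 -c "
from h import *
st()"
```

```text
t 24.88 tcp [ 0.6831 -0.0413  0.344 ] jaw 1.5827 tz [-0.0873  0.0126 -0.9961] F [ 0.2 -0.1  0.2] gap 0.800 q6 -1.80
```

>>> send_rows:
  commands:
    - {"delta_pos": [0.5, 0, -2], "yaw": 0}
    - {"delta_pos": [0, 0, 0], "yaw": 0}
    - {"delta_pos": [0.6, 0, -2], "yaw": 0}
    - {"delta_pos": [0, 0, 0], "yaw": 0}
    - {"delta_pos": [0, 0, -1], "yaw": 0}
    - {"delta_pos": [0, 0, 0], "yaw": 0}
    - {"delta_pos": [0, 0, 0], "yaw": 0}

```text
t: 25.75
tcp_pos: [0.6955, -0.0414, 0.2918]
tool_rot: [-0.006, 0.999, 0.006, -0.043]
force: [0.4, 1.2, -0.3]
finger_gap: 0.8
```

```bash
python3 -c "
from h import *
st()"
```

```text
t 25.75 tcp [ 0.6955 -0.0414  0.2918] jaw 1.5822 tz [-0.0854  0.0121 -0.9963] F [ 0.4  1.2 -0.3] gap 0.800 q6 -1.80
```

>>> send_rows:
  commands:
    - {"delta_pos": [-0.3, 0, -0.4], "yaw": 0}
    - {"delta_pos": [0, 0, 0], "yaw": 0}
    - {"delta_pos": [0, 0, 0], "yaw": 0}

```text
t: 26.12
tcp_pos: [0.6924, -0.0415, 0.2885]
tool_rot: [-0.006, 0.999, 0.006, -0.042]
force: [-0.7, 0.9, -0.7]
finger_gap: 0.8
```

>>> send_rows:
  commands:
    - {"delta_pos": [0, 0, 0], "yaw": 0}
    - {"delta_pos": [0, 0, 0], "yaw": 0}
    - {"delta_pos": [0, 0, 0], "yaw": 0}
    - {"delta_pos": [0, 0, 0], "yaw": 0}
  grip: 1
  force: 50

```text
t: 26.62
tcp_pos: [0.6928, -0.0446, 0.29]
tool_rot: [-0.005, 0.999, 0.003, -0.041]
force: [-0.6, -1.1, -0.9]
finger_gap: 0.436
```

```bash
python3 -c "
from h import *
st()"
```

```text
t 26.62 tcp [ 0.6928 -0.0446  0.29  ] jaw 1.5800 tz [-0.0822  0.0062 -0.9966] F [-0.6 -1.1 -0.9] gap 0.436 q6 -1.80
```

>>> send_rows:
  commands:
    - {"delta_pos": [0, 0, -0.4], "yaw": 0}
    - {"delta_pos": [0, 0, -0.4], "yaw": 0}
    - {"delta_pos": [0, 0, -0.4], "yaw": 0}
    - {"delta_pos": [0, 0, -0.3], "yaw": 0}

```text
t: 27.12
tcp_pos: [0.6929, -0.0446, 0.2863]
tool_rot: [-0.005, 0.999, 0.002, -0.038]
force: [-2.5, -1.2, 10.2]
finger_gap: 0.439
```

```bash
python3 -c "
from h import *
st()"
```

```text
t 27.12 tcp [ 0.6929 -0.0446  0.2863] jaw 1.5798 tz [-0.0753  0.003  -0.9972] F [-2.5 -1.2 10.2] gap 0.439 q6 -1.80
```

>>> send_rows:
  commands:
    - {"delta_pos": [0, 0, -0.4], "yaw": -0.12}
    - {"delta_pos": [0, 0, -0.4], "yaw": -0.12}
    - {"delta_pos": [0, 0, -0.4], "yaw": -0.12}
    - {"delta_pos": [0, 0, -0.4], "yaw": -0.12}

```text
t: 27.62
tcp_pos: [0.6932, -0.044, 0.2847]
tool_rot: [0.239, 0.97, 0.01, -0.031]
force: [-4.4, -0.5, 13.9]
finger_gap: 0.439
```

```bash
python3 -c "
from h import *
print(st()['ft_torque'])"
```

```text
t 27.62 tcp [ 0.6932 -0.044   0.2847] jaw 1.0906 tz [-0.0558  0.0336 -0.9979] F [-4.4 -0.5 13.9] gap 0.439 q6 -1.32
[0.1120501  0.90754971 0.06909693]
```

>>> send_rows:
  commands:
    - {"delta_pos": [0, 0, -0.3], "yaw": -0.15}
    - {"delta_pos": [0, 0, -0.3], "yaw": -0.15}
    - {"delta_pos": [0, 0, -0.3], "yaw": -0.15}
    - {"delta_pos": [0, 0, -0.3], "yaw": -0.15}
    - {"delta_pos": [0, 0, -0.3], "yaw": -0.15}
    - {"delta_pos": [0, 0, -0.3], "yaw": -0.15}
    - {"delta_pos": [0, 0, -0.3], "yaw": -0.15}

```text
t: 28.5
tcp_pos: [0.6945, -0.0434, 0.2848]
tool_rot: [0.704, 0.709, 0.025, -0.013]
force: [-4.2, -1.0, 11.1]
finger_gap: 0.438
```

```bash
python3 -c "
from h import *
print(st()['ft_torque'])"
```

```text
t 28.50 tcp [ 0.6945 -0.0434  0.2848] jaw 0.0180 tz [ 0.0165  0.0544 -0.9984] F [-4.2 -1.  11.1] gap 0.438 q6 -0.27
[0.13160174 0.78553442 0.13967211]
```

>>> send_rows:
  commands:
    - {"delta_pos": [0, 0, -0.3], "yaw": -0.15}
    - {"delta_pos": [0, 0, -0.3], "yaw": -0.15}
    - {"delta_pos": [0, 0, -0.3], "yaw": -0.15}

```text
t: 28.88
tcp_pos: [0.695, -0.0436, 0.2848]
tool_rot: [0.849, 0.528, 0.03, -0.004]
force: [-4.0, -1.4, 11.4]
finger_gap: 0.439
```

```bash
python3 -c "
from h import *
print(st()['ft_torque'])"
```

```text
t 28.88 tcp [ 0.695  -0.0436  0.2848] jaw -0.4463 tz [ 0.0462  0.0383 -0.9982] F [-4.  -1.4 11.4] gap 0.439 q6 0.20
[0.18153358 0.74967574 0.09740172]
```

>>> send_rows:
  commands:
    - {"delta_pos": [0, 0, -0.3], "yaw": -0.15}
    - {"delta_pos": [0, 0, -0.3], "yaw": -0.15}

```text
t: 29.12
tcp_pos: [0.6953, -0.0438, 0.2848]
tool_rot: [0.92, 0.392, 0.032, 0.002]
force: [-4.0, -2.3, 12.1]
finger_gap: 0.44
```

```bash
python3 -c "
from h import *
print(st()['ft_torque'])"
```

```text
t 29.12 tcp [ 0.6953 -0.0438  0.2848] jaw -0.7572 tz [ 0.0606  0.0205 -0.998 ] F [-4.  -2.3 12.1] gap 0.440 q6 0.52
[0.17223644 0.74568659 0.64963232]
```

>>> send_rows:
  commands:
    - {"delta_pos": [0, 0, -0.3], "yaw": -0.15}
    - {"delta_pos": [0, 0, -0.3], "yaw": -0.15}

```text
t: 29.38
tcp_pos: [0.6979, -0.043, 0.2845]
tool_rot: [0.968, 0.249, 0.036, 0.009]
force: [0.2, 1.3, 8.3]
finger_gap: 0.439
```

Run:
```python
from h import *
print(st()['ft_torque'])
np.set_printoptions(precision=1,suppress=True)
im=manip.snapshot("scene");t=manip.snapshot("top");cv2.imwrite("pics/raw_s8.png",im);cv2.imwrite("pics/raw_t8.png",t)
```

```text
t 29.38 tcp [ 0.6979 -0.043   0.2845] jaw -1.0636 tz [ 7.470e-02 -1.000e-04 -9.972e-01] F [0.2 1.3 8.3] gap 0.439 q6 0.84
[ 0.49025465 -0.7435325   1.15855336]
```

>>> send_rows:
  commands:
    - {"delta_pos": [0, 0, 0], "yaw": 0}
    - {"delta_pos": [0, 0, 0.1], "yaw": 0}
    - {"delta_pos": [0, 0, 0], "yaw": 0}
    - {"delta_pos": [0, 0, 1], "yaw": 0}
    - {"delta_pos": [0, 0, 3], "yaw": 0}
    - {"delta_pos": [0, 0, 3], "yaw": 0}
    - {"delta_pos": [-1, 3, 3], "yaw": 0.1}
    - {"delta_pos": [-1.5, 4, 1], "yaw": 0.1}
    - {"delta_pos": [-2, 5, 0], "yaw": 0.1}
    - {"delta_pos": [-2, 5, 0], "yaw": 0.1}
  grip: -0.7

```text
t: 30.72
tcp_pos: [0.6322, 0.1273, 0.3993]
tool_rot: [0.898, 0.439, 0.037, 0.002]
force: [0.3, 0.4, -0.2]
finger_gap: 0.851
```

>>> send_rows:
  commands:
    - {"delta_pos": [-2, 5, 0], "yaw": 0.1}
    - {"delta_pos": [-1, 4, 0], "yaw": 0.1}
    - {"delta_pos": [-1, 3, 0], "yaw": 0.05}
    - {"delta_pos": [0, 1, 0], "yaw": 0}
    - {"delta_pos": [0, 0, 0], "yaw": 0}

```text
t: 31.35
tcp_pos: [0.5892, 0.2638, 0.4029]
tool_rot: [0.833, 0.552, 0.039, -0.002]
force: [0.2, -0.8, 0.1]
finger_gap: 0.854
```

Run:
```python
from h import *
st()
np.set_printoptions(precision=1,suppress=True)
im=manip.snapshot("scene");t=manip.snapshot("top");cv2.imwrite("pics/raw_s9.png",im);cv2.imwrite("pics/raw_t9.png",t)
comp("c10.png",[(im,(255,225,355,295),4,(0,0)),(t,(305,150,385,260),4.6,(405,0)),(t,(170,205,255,290),3.5,(0,290))])
A=np.array([.694,-.0435])
for lat in(1.6,1.8,2.0):
    a=lat-.43;e=np.array([-np.sin(a),-np.cos(a)]);print(lat,proj("scene",np.r_[A+e*.042,.2765]),proj("top",np.r_[A+e*.042,.2765]))
```

```text
t 31.35 tcp [0.5892 0.2638 0.4029] jaw -0.3980 tz [ 0.0628  0.0458 -0.997 ] F [ 0.2 -0.8  0.1] gap 0.854 q6 0.63
1.6 [[320. 263.]] [[356.3 187.4]]
1.8 [[321.8 260.3]] [[353.1 188.4]]
2.0 [[324.3 258. ]] [[349.8 188.7]]
```

View pics/c10.png

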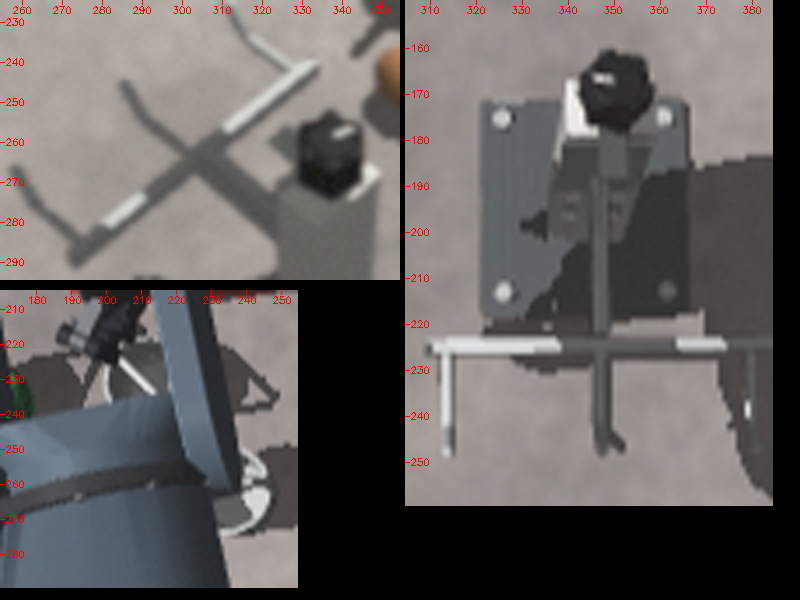

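>>> send_rows:
  commands:
    - {"delta_pos": [-2, -3.5, -1], "yaw": 0.07}
    - {"delta_pos": [-2, -3.5, -1], "yaw": 0.07}
    - {"delta_pos": [-2, -3.5, -1], "yaw": 0.07}
    - {"delta_pos": [-2, -3.5, -1], "yaw": 0.07}
    - {"delta_pos": [-2, -3.5, -1], "yaw": 0.07}
    - {"delta_pos": [-2, -3.5, -1], "yaw": 0.07}
    - {"delta_pos": [0, 0, 0], "yaw": 0.06}
    - {"delta_pos": [0, 0, 0], "yaw": 0}
  grip: -0.1

```text
t: 32.45
tcp_pos: [0.4681, 0.0352, 0.341]
tool_rot: [0.68, 0.733, 0.037, -0.009]
force: [0.4, 0.1, 0.5]
finger_gap: 0.55
```

Run:
```python
from h import *
st()
np.set_printoptions(precision=4,suppress=True)
im=manip.snapshot("scene");t=manip.snapshot("top");cv2.imwrite("pics/raw_s10.png",im);cv2.imwrite("pics/raw_t10.png",t)
t0=cv2.imread("pics/raw_t0.png").astype(int);d=np.abs(t.astype(int)-t0).max(2)[205:295,170:255]
print("changed px",(d>40).sum())
comp("c11.png",[(t,(170,205,256,290),6,(0,0)),(im,(345,150,425,230),3.5,(520,0))])
```

```text
t 32.45 tcp [0.4681 0.0352 0.341 ] jaw 0.0964 tz [ 0.0378  0.066  -0.9971] F [0.4 0.1 0.5] gap 0.550 q6 -0.31
changed px 0
```

View pics/c11.png

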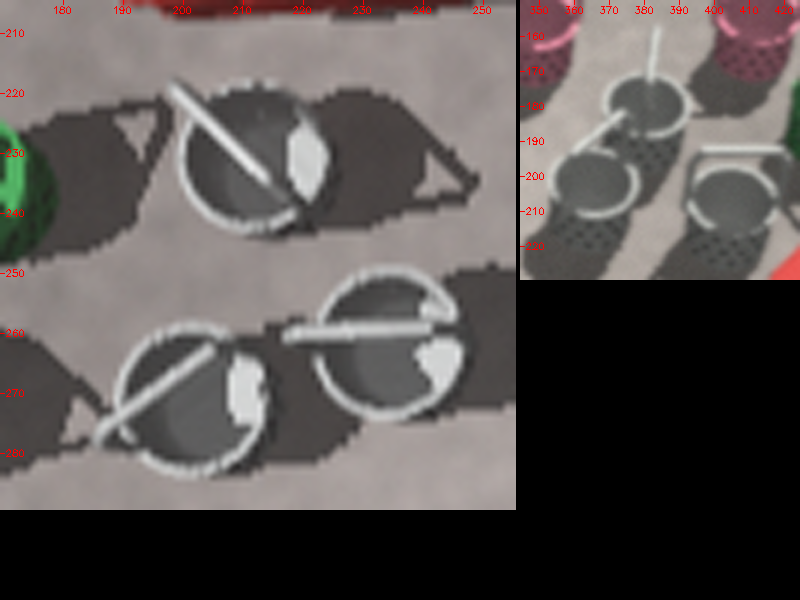

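Run:
```python
from h import *
np.set_printoptions(precision=4,suppress=True)
for n,a,b,c in[(1,(198.5,219),(214,234.5),(212,230.5)),(2,(185.5,277.5),(205,262.5),(202,270.8)),(3,(218,260.5),(241.5,259),(234.3,261.7))]:
    e=onz("top",[a,b],.12);v=e[1]-e[0];print(n,e.mean(0)[:2],np.linalg.norm(v),np.arctan2(v[1],v[0])%np.pi,"cup",onz("top",[c],.06)[0,:2])
```

```text
1 [0.5796 0.3519] 0.06357216720301648 0.8020803891322403 cup [0.579  0.3492]
2 [0.4567 0.3774] 0.0675102596703958 2.24966744187563 cup [0.4593 0.3737]
3 [0.4862 0.2821] 0.06586107656300659 1.6427389277960591 cup [0.4868 0.2801]
```

>>> send_rows:
  commands:
    - {"delta_pos": [0.4, 3.8, -1], "yaw": -0.01}
    - {"delta_pos": [0.4, 3.8, -1], "yaw": -0.01}
    - {"delta_pos": [0.4, 3.8, -2], "yaw": 0}
    - {"delta_pos": [0.4, 3.8, -2], "yaw": 0}
    - {"delta_pos": [0.4, 3.8, -2], "yaw": 0}
    - {"delta_pos": [0.1, 3.0, -2], "yaw": 0}
    - {"delta_pos": [0, 0, 0], "yaw": 0}
    - {"delta_pos": [0, 0, 0], "yaw": 0}

```text
t: 33.55
tcp_pos: [0.4932, 0.2641, 0.2396]
tool_rot: [0.688, 0.725, 0.039, -0.005]
force: [0.5, 0.7, 0.8]
finger_gap: 0.551
```

```bash
python3 -c "
from h import *
st()"
```

```text
t 33.55 tcp [0.4932 0.2641 0.2396] jaw 0.0793 tz [ 0.0471  0.0635 -0.9969] F [0.5 0.7 0.8] gap 0.551 q6 0.19
```

>>> send_rows:
  commands:
    - {"delta_pos": [-0.4, -0.2, -3.5], "yaw": 0}
    - {"delta_pos": [0, 0, 0], "yaw": 0}
    - {"delta_pos": [0, 0, -3.5], "yaw": 0}
    - {"delta_pos": [0, 0, 0], "yaw": 0}
    - {"delta_pos": [0, 0, -3.5], "yaw": 0}
    - {"delta_pos": [0, 0, 0], "yaw": 0}
    - {"delta_pos": [0, 0, -3], "yaw": 0}
    - {"delta_pos": [0, 0, 0], "yaw": 0}

```text
t: 34.55
tcp_pos: [0.5039, 0.2615, 0.1197]
tool_rot: [0.69, 0.722, 0.053, 0.004]
force: [-0.3, 0.1, 0.5]
finger_gap: 0.552
```

```bash
python3 -c "
from h import *
st()"
```

```text
t 34.55 tcp [0.5039 0.2615 0.1197] jaw 0.0993 tz [ 0.0798  0.0711 -0.9943] F [-0.3  0.1  0.5] gap 0.552 q6 0.16
```

>>> send_rows:
  commands:
    - {"delta_pos": [-1.3, 0.1, 0], "yaw": -0.02}
    - {"delta_pos": [0, 0, 0], "yaw": 0}
    - {"delta_pos": [0, 0, -1], "yaw": 0}
    - {"delta_pos": [0, 0, 0], "yaw": 0}
    - {"delta_pos": [0, 0, -0.8], "yaw": 0}
    - {"delta_pos": [0, 0, 0], "yaw": 0}

```text
t: 35.3
tcp_pos: [0.4936, 0.2638, 0.1064]
tool_rot: [0.697, 0.715, 0.058, 0.007]
force: [-0.7, 0.1, 0.3]
finger_gap: 0.551
```

```bash
python3 -c "
from h import *
st()"
```

```text
t 35.30 tcp [0.4936 0.2638 0.1064] jaw 0.0818 tz [ 0.0912  0.0722 -0.9932] F [-0.7  0.1  0.3] gap 0.551 q6 0.18
```

>>> send_rows:
  commands:
    - {"delta_pos": [-0.4, -0.1, -0.6], "yaw": 0}
    - {"delta_pos": [0, 0, 0], "yaw": 0}

```text
t: 35.55
tcp_pos: [0.4891, 0.2626, 0.0995]
tool_rot: [0.697, 0.715, 0.057, 0.007]
force: [-0.3, 0.4, -0.5]
finger_gap: 0.554
```

>>> send_rows:
  commands:
    - {"delta_pos": [0, 0, 0], "yaw": 0}
    - {"delta_pos": [0, 0, 0], "yaw": 0}
    - {"delta_pos": [0, 0, 0], "yaw": 0}
    - {"delta_pos": [0, 0, 0], "yaw": 0}
    - {"delta_pos": [0, 0, 0], "yaw": 0}
  grip: 1
  force: 60

```text
t: 36.17
tcp_pos: [0.4892, 0.2628, 0.0997]
tool_rot: [0.697, 0.715, 0.058, 0.007]
force: [0.3, 0.1, -0.5]
finger_gap: 0.072
```

```bash
python3 -c "
from h import *
st()"
```

```text
t 36.17 tcp [0.4892 0.2628 0.0997] jaw 0.0846 tz [ 0.0906  0.0722 -0.9933] F [ 0.3  0.1 -0.5] gap 0.072 q6 0.18
```

>>> send_rows:
  commands:
    - {"delta_pos": [0, 0, 1.5], "yaw": 0}
    - {"delta_pos": [0, 0, 0], "yaw": 0}
    - {"delta_pos": [0, 0, 3], "yaw": -0.02}
    - {"delta_pos": [0, 0, 3], "yaw": -0.02}
    - {"delta_pos": [-0.5, 0, 2], "yaw": -0.02}
    - {"delta_pos": [-0.5, -1, 0], "yaw": -0.02}
    - {"delta_pos": [-0.5, -3, 0], "yaw": 0}
    - {"delta_pos": [-0.5, -3, 0], "yaw": 0}
    - {"delta_pos": [-0.5, -4, 0], "yaw": 0}
    - {"delta_pos": [-0.5, -4, 0], "yaw": 0}

```text
t: 37.42
tcp_pos: [0.4537, 0.108, 0.1946]
tool_rot: [0.725, 0.687, 0.054, 0.008]
force: [0.3, -0.8, -1.4]
finger_gap: 0.064
```

```bash
python3 -c "
from h import *
st()"
```

```text
t 37.42 tcp [0.4537 0.108  0.1946] jaw 0.0106 tz [ 0.0898  0.0626 -0.994 ] F [ 0.3 -0.8 -1.4] gap 0.064 q6 -0.06
```

>>> send_rows:
  commands:
    - {"delta_pos": [0, -4, 0], "yaw": 0}
    - {"delta_pos": [0, -4, 0], "yaw": 0}
    - {"delta_pos": [0, -4, 0], "yaw": 0}
    - {"delta_pos": [0, -4, 0], "yaw": 0}
    - {"delta_pos": [0, -4, 0], "yaw": 0}
    - {"delta_pos": [0, -3, 0], "yaw": 0}
    - {"delta_pos": [0, -1, 0], "yaw": 0}
    - {"delta_pos": [0, 0, 0], "yaw": 0}
    - {"delta_pos": [0, 0, 0], "yaw": 0}

```text
t: 38.55
tcp_pos: [0.443, -0.1414, 0.1871]
tool_rot: [0.728, 0.684, 0.05, 0.001]
force: [-0.1, 0.5, -1.7]
finger_gap: 0.07
```

```bash
python3 -c "
from h import *
st()"
```

```text
t 38.55 tcp [ 0.443  -0.1414  0.1871] jaw 0.0228 tz [ 0.0752  0.067  -0.9949] F [-0.1  0.5 -1.7] gap 0.070 q6 -0.64
```

>>> send_rows:
  commands:
    - {"delta_pos": [0, -1.1, -0.7], "yaw": -0.01}
    - {"delta_pos": [0, 0, 0], "yaw": 0}
    - {"delta_pos": [2, 0, 0], "yaw": 0}
    - {"delta_pos": [0, 0, 0], "yaw": 0}
    - {"delta_pos": [0, 0, 0], "yaw": 0}

```text
t: 39.17
tcp_pos: [0.4618, -0.1495, 0.1791]
tool_rot: [0.73, 0.681, 0.05, -0.0]
force: [0.2, 0.3, -2.3]
finger_gap: 0.069
```

Run:
```python
from h import *
s=st();p=s["tcp_pos"]+[-.0016,.018,.0203]
np.set_printoptions(precision=1,suppress=True)
im=manip.snapshot("scene");t=manip.snapshot("top");cv2.imwrite("pics/raw_s11.png",im);cv2.imwrite("pics/raw_t11.png",t)
comp("c12.png",[(im,(215,215,330,320),5,(0,0)),(t,(340,215,400,320),3.5,(580,0))])
S=np.array([.531,-.1335,.170])
print("bar",p,proj("scene",[p,p+[0,-.03,0],p+[0,.03,0]]));print("seat,tip",proj("scene",[S,S+[-.016,0,.016],S+[.044,0,0]]))
```

```text
t 39.17 tcp [ 0.4618 -0.1495  0.1791] jaw 0.0154 tz [ 0.0725  0.0687 -0.995 ] F [ 0.2  0.3 -2.3] gap 0.069 q6 -0.62
bar [ 0.5 -0.1  0.2] [[244.2 248.8]
 [234.5 255.8]
 [253.7 242. ]]
seat,tip [[263.1 273.6]
 [258.3 265.9]
 [274.8 284.9]]
```

View pics/c12.png

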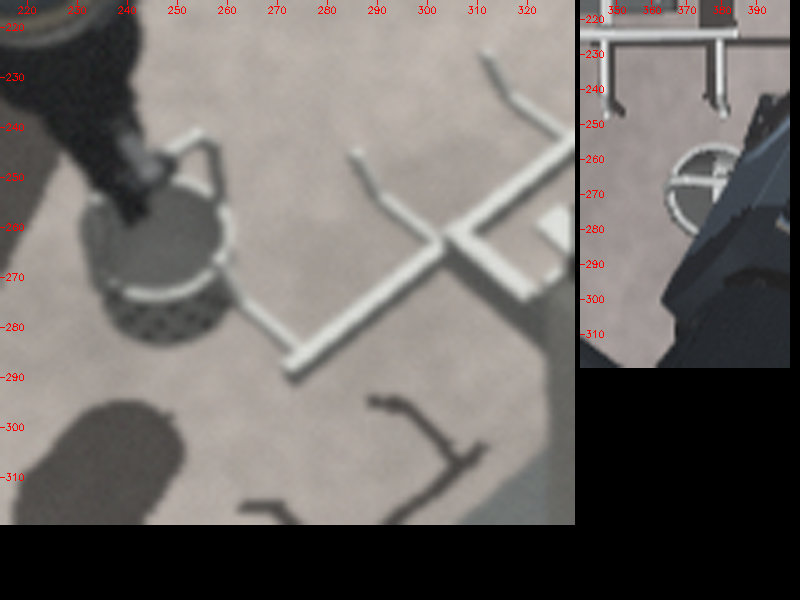

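>>> send_rows:
  commands:
    - {"delta_pos": [2, 0, 0], "yaw": 0}
    - {"delta_pos": [0, 0, 0], "yaw": 0}
    - {"delta_pos": [1.5, 0, 0], "yaw": 0}
    - {"delta_pos": [0, 0, 0], "yaw": 0}

```text
t: 39.78
tcp_pos: [0.4956, -0.1494, 0.1791]
tool_rot: [0.731, 0.681, 0.05, -0.001]
force: [0.2, -0.3, -1.9]
finger_gap: 0.071
```

```bash
python3 -c "
from h import *
st()"
```

```text
t 39.77 tcp [ 0.4956 -0.1494  0.1791] jaw 0.0068 tz [ 0.0707  0.0692 -0.9951] F [ 0.2 -0.3 -1.9] gap 0.071 q6 -0.57
```

>>> send_rows:
  commands:
    - {"delta_pos": [1.8, 0, 0], "yaw": 0}
    - {"delta_pos": [0, 0, 0], "yaw": 0}
    - {"delta_pos": [1.8, 0, 0], "yaw": 0}
    - {"delta_pos": [0, 0, 0], "yaw": 0}
    - {"delta_pos": [0, 0, 0], "yaw": 0}

```text
t: 40.4
tcp_pos: [0.5227, -0.1485, 0.1772]
tool_rot: [0.729, 0.683, 0.043, -0.008]
force: [-0.1, -0.8, -2.1]
finger_gap: 0.068
```

```bash
python3 -c "
from h import *
st()"
```

```text
t 40.40 tcp [ 0.5227 -0.1485  0.1772] jaw -0.0017 tz [ 0.0522  0.0712 -0.9961] F [-0.1 -0.8 -2.1] gap 0.068 q6 -0.53
```

>>> send_rows:
  commands:
    - {"delta_pos": [1.2, 0, 0], "yaw": 0}
    - {"delta_pos": [0, 0, 0], "yaw": 0}
    - {"delta_pos": [0, 0, -1], "yaw": 0}
    - {"delta_pos": [0, 0, 0], "yaw": 0}
    - {"delta_pos": [0, 0, 0], "yaw": 0}

```text
t: 41.02
tcp_pos: [0.5348, -0.1483, 0.1666]
tool_rot: [0.729, 0.683, 0.044, -0.008]
force: [0.3, -0.6, -1.7]
finger_gap: 0.068
```

```bash
python3 -c "
from h import *
st()"
```

```text
t 41.02 tcp [ 0.5348 -0.1483  0.1666] jaw -0.0004 tz [ 0.0523  0.0715 -0.9961] F [ 0.3 -0.6 -1.7] gap 0.068 q6 -0.52
```

>>> send_rows:
  commands:
    - {"delta_pos": [0, 0, -0.8], "yaw": 0}
    - {"delta_pos": [0, 0, 0], "yaw": 0}
    - {"delta_pos": [0, 0, -0.4], "yaw": 0}
    - {"delta_pos": [0, 0, 0], "yaw": 0}

```text
t: 41.52
tcp_pos: [0.5343, -0.1484, 0.1535]
tool_rot: [0.729, 0.683, 0.043, -0.009]
force: [-0.9, -0.9, -1.2]
finger_gap: 0.069
```

```bash
python3 -c "
from h import *
st()"
```

```text
t 41.52 tcp [ 0.5343 -0.1484  0.1535] jaw 0.0035 tz [ 0.0513  0.0716 -0.9961] F [-0.9 -0.9 -1.2] gap 0.069 q6 -0.52
```

>>> send_rows:
  commands:
    - {"delta_pos": [0, 0, -0.3], "yaw": 0}
    - {"delta_pos": [0, 0, 0], "yaw": 0}

```text
t: 41.78
tcp_pos: [0.5343, -0.1483, 0.1503]
tool_rot: [0.73, 0.683, 0.043, -0.009]
force: [-0.4, -0.9, -1.8]
finger_gap: 0.065
```

>>> send_rows:
  commands:
    - {"delta_pos": [0, 0, 0], "yaw": 0}
    - {"delta_pos": [0, 0, 0], "yaw": 0}
    - {"delta_pos": [0, 0, 0], "yaw": 0}
    - {"delta_pos": [0, 0, 2], "yaw": 0}
    - {"delta_pos": [0, 0, 2], "yaw": 0}
    - {"delta_pos": [0, 0, 4], "yaw": 0}
    - {"delta_pos": [0, 0, 5], "yaw": 0}
    - {"delta_pos": [0, 0, 2], "yaw": 0}
    - {"delta_pos": [0, 0, 0], "yaw": 0}
  grip: 0.3

```text
t: 42.9
tcp_pos: [0.5333, -0.1467, 0.3052]
tool_rot: [0.73, 0.682, 0.044, -0.01]
force: [0.0, -0.9, 0.5]
finger_gap: 0.344
```

```bash
python3 -c "
from h import *
st()"
```

```text
t 42.90 tcp [ 0.5333 -0.1467  0.3052] jaw -0.0377 tz [ 0.0507  0.0742 -0.996 ] F [ 0.  -0.9  0.5] gap 0.344 q6 -0.48
```

>>> send_rows:
  commands:
    - {"delta_pos": [-1.2, 4, 0], "yaw": 0.05}
    - {"delta_pos": [-1.2, 4, 0], "yaw": 0.05}
    - {"delta_pos": [-1.2, 4, 0], "yaw": 0.05}
    - {"delta_pos": [-1.2, 4, 0], "yaw": 0.05}
    - {"delta_pos": [-1.2, 4, 0], "yaw": 0.05}
    - {"delta_pos": [-0.5, 4, 0], "yaw": 0.05}
    - {"delta_pos": [0, 0, 0], "yaw": 0.05}
    - {"delta_pos": [0, 0, 0], "yaw": 0.05}
  grip: -0.1

```text
t: 43.9
tcp_pos: [0.4581, 0.1022, 0.2944]
tool_rot: [0.575, 0.817, 0.036, -0.028]
force: [-0.2, -0.5, 0.4]
finger_gap: 0.554
```

```bash
cat >> h.py <<'E'
def dif(box):
    t=manip.snapshot("top");t0=cv2.imread("pics/raw_t10.png").astype(int)
    x0,y0,x1,y1=box;d=np.abs(t.astype(int)-t0).max(2)[y0:y1,x0:x1]>40
    print("diff",box,d.sum());return t
E
python3 - <<'E'
from h import *
s=st()
for b in[(193,215,226,245),(180,256,216,288)]: t=dif(b)
cv2.imwrite("pics/raw_t12.png",t);im=manip.snapshot("scene");cv2.imwrite("pics/raw_s12.png",im)
a=cv2.imread("pics/raw_s10.png")
d=(np.abs(im.astype(int)-a).max(2)>35);d[:,:]&=True
# hung strainer blob near right hook
ys,xs=np.where(d[250:345,225:320]);print("blob",len(xs),xs.min()+225,xs.max()+225,ys.min()+250,ys.max()+250)
S=np.array([.531,-.1325,.17]);c=[S+[.0375*np.cos(q),.0375*np.sin(q),-.06] for q in np.linspace(0,6.28,24)]+[S+[.0355*np.cos(q),.0355*np.sin(q),-.12] for q in np.linspace(0,6.28,24)]
P=proj("scene",c);print("pred cup",P.min(0),P.max(0),"bar",proj("scene",[S+[0,-.03,0],S,S+[0,.03,0]]).round(1).tolist())
E
```

```text
t 43.90 tcp [0.4581 0.1022 0.2944] jaw 0.3817 tz [-0.0041  0.0915 -0.9958] F [-0.2 -0.5  0.4] gap 0.554 q6 -0.46
diff (193, 215, 226, 245) 0
diff (180, 256, 216, 288) 0
blob 2062 225 299 250 344
pred cup [250.50030634 273.6760644 ] [280.89558995 310.31220197] bar [[253.8, 280.5], [263.4, 273.3], [272.8, 266.3]]
```

>>> send_rows:
  commands:
    - {"delta_pos": [0, 3.7, -1], "yaw": 0.04}
    - {"delta_pos": [0, 3.7, -1], "yaw": 0.04}
    - {"delta_pos": [0, 3.7, -1], "yaw": 0.04}
    - {"delta_pos": [0, 3.7, -1], "yaw": 0.04}
    - {"delta_pos": [0, 3.7, -1], "yaw": 0.04}
    - {"delta_pos": [0.5, 3.7, -1], "yaw": 0.04}
    - {"delta_pos": [0.5, 3, 0], "yaw": 0.03}
    - {"delta_pos": [0, 0, 0], "yaw": 0}
    - {"delta_pos": [0, 0, 0], "yaw": 0}

```text
t: 45.18
tcp_pos: [0.4676, 0.3568, 0.2267]
tool_rot: [0.465, 0.884, 0.029, -0.035]
force: [0.1, -0.6, 0.2]
finger_gap: 0.552
```

```bash
python3 -c "
from h import *
st()"
```

```text
t 45.17 tcp [0.4676 0.3568 0.2267] jaw 0.6471 tz [-0.0345  0.0829 -0.996 ] F [ 0.1 -0.6  0.2] gap 0.552 q6 -0.23
```

>>> send_rows:
  commands:
    - {"delta_pos": [0.1, 0.4, -3], "yaw": 0}
    - {"delta_pos": [0, 0, 0], "yaw": 0}
    - {"delta_pos": [0, 0, -3], "yaw": 0}
    - {"delta_pos": [0, 0, 0], "yaw": 0}
    - {"delta_pos": [0, 0, -3], "yaw": 0}
    - {"delta_pos": [0, 0, 0], "yaw": 0}

```text
t: 45.92
tcp_pos: [0.4728, 0.3573, 0.1421]
tool_rot: [0.468, 0.882, 0.032, -0.031]
force: [0.0, -0.0, 0.2]
finger_gap: 0.55
```

```bash
python3 -c "
from h import *
st()"
```

```text
t 45.92 tcp [0.4728 0.3573 0.1421] jaw 0.6625 tz [-0.0255  0.0861 -0.996 ] F [ 0.  -0.   0.2] gap 0.550 q6 -0.25
```

>>> send_rows:
  commands:
    - {"delta_pos": [-0.4, 0.3, -1.5], "yaw": -0.01}
    - {"delta_pos": [0, 0, 0], "yaw": 0}
    - {"delta_pos": [0, 0, -1.5], "yaw": 0}
    - {"delta_pos": [0, 0, 0], "yaw": 0}
    - {"delta_pos": [0, 0, -1.0], "yaw": 0}
    - {"delta_pos": [0, 0, 0], "yaw": 0}

```text
t: 46.68
tcp_pos: [0.4714, 0.3617, 0.1042]
tool_rot: [0.473, 0.88, 0.036, -0.029]
force: [-0.1, -0.5, 0.5]
finger_gap: 0.55
```

```bash
python3 -c "
from h import *
st()"
```

```text
t 46.67 tcp [0.4714 0.3617 0.1042] jaw 0.6654 tz [-0.0171  0.0898 -0.9958] F [-0.1 -0.5  0.5] gap 0.550 q6 -0.24
```

>>> send_rows:
  commands:
    - {"delta_pos": [-0.2, 0, -0.4], "yaw": 0}
    - {"delta_pos": [0, 0, 0], "yaw": 0}

```text
t: 46.92
tcp_pos: [0.4693, 0.3617, 0.0998]
tool_rot: [0.473, 0.88, 0.036, -0.029]
force: [0.1, -0.9, 0.2]
finger_gap: 0.547
```

>>> send_rows:
  commands:
    - {"delta_pos": [0, 0, 0], "yaw": 0}
    - {"delta_pos": [0, 0, 0], "yaw": 0}
    - {"delta_pos": [0, 0, 0], "yaw": 0}
    - {"delta_pos": [0, 0, 0], "yaw": 0}
    - {"delta_pos": [0, 0, 0], "yaw": 0}
  grip: 1

```text
t: 47.55
tcp_pos: [0.4694, 0.3617, 0.1002]
tool_rot: [0.473, 0.88, 0.036, -0.029]
force: [-0.3, 0.2, -0.8]
finger_gap: 0.069
```

```bash
python3 -c "
from h import *
st()"
```

```text
t 47.55 tcp [0.4694 0.3617 0.1002] jaw 0.6673 tz [-0.0167  0.0899 -0.9958] F [-0.3  0.2 -0.8] gap 0.069 q6 -0.24
```

>>> send_rows:
  commands:
    - {"delta_pos": [0, 0, 1.5], "yaw": 0}
    - {"delta_pos": [0, 0, 0], "yaw": 0}
    - {"delta_pos": [0, 0, 3], "yaw": -0.05}
    - {"delta_pos": [0, -1, 3], "yaw": -0.05}
    - {"delta_pos": [0, -3, 2], "yaw": -0.08}
    - {"delta_pos": [-0.2, -3, 0], "yaw": -0.08}
    - {"delta_pos": [-0.2, -4, 0], "yaw": -0.08}
    - {"delta_pos": [-0.2, -4, 0], "yaw": -0.08}
    - {"delta_pos": [-0.2, -4, 0], "yaw": -0.08}
    - {"delta_pos": [-0.2, -4, 0], "yaw": -0.08}

```text
t: 48.8
tcp_pos: [0.4587, 0.1274, 0.2001]
tool_rot: [0.709, 0.704, 0.044, -0.015]
force: [0.3, -0.2, -1.7]
finger_gap: 0.071
```

```bash
python3 -c "
from h import *
st()"
```

```text
t 48.80 tcp [0.4587 0.1274 0.2001] jaw 0.0614 tz [ 0.0414  0.0835 -0.9957] F [ 0.3 -0.2 -1.7] gap 0.071 q6 -0.08
```

>>> send_rows:
  commands:
    - {"delta_pos": [-0.3, -4, -0.3], "yaw": -0.02}
    - {"delta_pos": [-0.3, -4, -0.3], "yaw": -0.02}
    - {"delta_pos": [0, -4, -0.3], "yaw": -0.02}
    - {"delta_pos": [0, -3, -0.2], "yaw": 0}
    - {"delta_pos": [0, -2, 0], "yaw": 0}
    - {"delta_pos": [0, -1, 0], "yaw": 0}
    - {"delta_pos": [0, 0, 0], "yaw": 0}
    - {"delta_pos": [0, 0, 0], "yaw": 0}

```text
t: 49.8
tcp_pos: [0.4521, -0.0603, 0.1908]
tool_rot: [0.732, 0.68, 0.046, -0.012]
force: [-0.4, -0.2, -2.1]
finger_gap: 0.067
```

```bash
python3 -c "
from h import *
st()"
```

```text
t 49.80 tcp [ 0.4521 -0.0603  0.1908] jaw 0.0058 tz [ 0.0513  0.0792 -0.9955] F [-0.4 -0.2 -2.1] gap 0.067 q6 -0.45
```

>>> send_rows:
  commands:
    - {"delta_pos": [0, 0, -1.1], "yaw": 0}
    - {"delta_pos": [0, 0, 0], "yaw": 0}
    - {"delta_pos": [2, 0, 0], "yaw": 0}
    - {"delta_pos": [0, 0, 0], "yaw": 0}
    - {"delta_pos": [2, 0, 0], "yaw": 0}
    - {"delta_pos": [0, 0, 0], "yaw": 0}

```text
t: 50.55
tcp_pos: [0.4895, -0.0567, 0.1778]
tool_rot: [0.73, 0.681, 0.044, -0.015]
force: [-0.8, 0.9, -1.8]
finger_gap: 0.072
```

```bash
python3 -c "
from h import *
st()"
```

```text
t 50.55 tcp [ 0.4895 -0.0567  0.1778] jaw 0.0083 tz [ 0.045   0.0819 -0.9956] F [-0.8  0.9 -1.8] gap 0.072 q6 -0.41
```

>>> send_rows:
  commands:
    - {"delta_pos": [0, -0.5, 0.1], "yaw": 0}
    - {"delta_pos": [0, 0, 0], "yaw": 0}
    - {"delta_pos": [2, -0.2, 0.1], "yaw": 0}
    - {"delta_pos": [0, 0, 0], "yaw": 0}
    - {"delta_pos": [1.3, -0.1, 0], "yaw": 0}
    - {"delta_pos": [0, 0, 0], "yaw": 0}

```text
t: 51.3
tcp_pos: [0.5169, -0.0637, 0.1791]
tool_rot: [0.731, 0.681, 0.042, -0.018]
force: [-0.1, 0.7, -1.6]
finger_gap: 0.068
```

```bash
python3 -c "
from h import *
st()"
```

```text
t 51.30 tcp [ 0.5169 -0.0637  0.1791] jaw 0.0003 tz [ 0.0366  0.0847 -0.9957] F [-0.1  0.7 -1.6] gap 0.068 q6 -0.39
```

>>> send_rows:
  commands:
    - {"delta_pos": [1.7, 0.2, 0], "yaw": 0}
    - {"delta_pos": [0, 0, 0], "yaw": 0}
    - {"delta_pos": [0, 0, 0], "yaw": 0}

```text
t: 51.68
tcp_pos: [0.5314, -0.0609, 0.1784]
tool_rot: [0.73, 0.681, 0.041, -0.021]
force: [-0.3, 0.4, -2.2]
finger_gap: 0.067
```

```bash
python3 -c "
from h import *
st()"
```

```text
t 51.67 tcp [ 0.5314 -0.0609  0.1784] jaw -0.0025 tz [ 0.0316  0.0862 -0.9958] F [-0.3  0.4 -2.2] gap 0.067 q6 -0.37
```

>>> send_rows:
  commands:
    - {"delta_pos": [0, 0, -1], "yaw": 0}
    - {"delta_pos": [0, 0, 0], "yaw": 0}
    - {"delta_pos": [0, 0, -0.8], "yaw": 0}
    - {"delta_pos": [0, 0, 0], "yaw": 0}

```text
t: 52.18
tcp_pos: [0.5293, -0.0606, 0.1586]
tool_rot: [0.731, 0.681, 0.04, -0.022]
force: [-0.0, 0.3, -1.3]
finger_gap: 0.067
```

```bash
python3 -c "
from h import *
st()"
```

```text
t 52.17 tcp [ 0.5293 -0.0606  0.1586] jaw 0.0038 tz [ 0.0288  0.087  -0.9958] F [-0.   0.3 -1.3] gap 0.067 q6 -0.38
```

>>> send_rows:
  commands:
    - {"delta_pos": [0.3, 0, -0.4], "yaw": 0}
    - {"delta_pos": [0, 0, 0], "yaw": 0}
    - {"delta_pos": [0, 0, -0.4], "yaw": 0}
    - {"delta_pos": [0, 0, 0], "yaw": 0}

```text
t: 52.68
tcp_pos: [0.533, -0.0608, 0.1502]
tool_rot: [0.731, 0.681, 0.04, -0.022]
force: [-0.5, -0.8, -3.0]
finger_gap: 0.068
```

```bash
python3 -c "
from h import *
st()"
```

```text
t 52.67 tcp [ 0.533  -0.0608  0.1502] jaw 0.0063 tz [ 0.0294  0.0868 -0.9958] F [-0.5 -0.8 -3. ] gap 0.068 q6 -0.38
```

>>> send_rows:
  commands:
    - {"delta_pos": [0, 0, 0], "yaw": 0}
    - {"delta_pos": [0, 0, 0], "yaw": 0}
    - {"delta_pos": [0, 0, 0], "yaw": 0}
    - {"delta_pos": [0, 0, 2], "yaw": 0}
    - {"delta_pos": [0, 0, 2], "yaw": 0}
    - {"delta_pos": [0, 0, 4], "yaw": 0}
    - {"delta_pos": [0, 0, 4], "yaw": 0}
    - {"delta_pos": [0, 0, 2], "yaw": 0}
    - {"delta_pos": [0, 0, 0], "yaw": 0}
  grip: 0.3

```text
t: 53.8
tcp_pos: [0.5331, -0.0608, 0.2958]
tool_rot: [0.731, 0.681, 0.041, -0.021]
force: [0.7, 0.0, -0.2]
finger_gap: 0.349
```

>>> send_rows:
  commands:
    - {"delta_pos": [-1, 4, 0], "yaw": -0.05}
    - {"delta_pos": [-1, 4, 0], "yaw": -0.08}
    - {"delta_pos": [-1, 4, 0], "yaw": -0.08}
    - {"delta_pos": [-1, 4, 0], "yaw": -0.08}
    - {"delta_pos": [0, 4, 0], "yaw": -0.08}
    - {"delta_pos": [0, 3, 0], "yaw": -0.08}
    - {"delta_pos": [0, 0, 0], "yaw": -0.08}
    - {"delta_pos": [0, 0, 0], "yaw": -0.08}
  grip: -0.1

```text
t: 54.8
tcp_pos: [0.4857, 0.1756, 0.2855]
tool_rot: [0.906, 0.42, 0.039, -0.012]
force: [-0.2, 0.3, 0.7]
finger_gap: 0.55
```

Run:
```python
from h import *
s=st()
t=dif((193,215,226,245));cv2.imwrite("pics/raw_t13.png",t);im=manip.snapshot("scene");cv2.imwrite("pics/raw_s13.png",im)
np.set_printoptions(precision=1,suppress=True)
for y in(-.043,-.1325):
  S=np.array([.531,y,.17]);print("bar",proj("scene",[S+[0,-.03,0],S,S+[0,.03,0]]).tolist(),proj("top",S))
comp("c13.png",[(im,(235,215,345,325),5,(0,0)),(t,(335,215,395,270),4,(555,0)),(t,(190,205,240,250),4,(555,240))])
```

```text
t 54.80 tcp [0.4857 0.1756 0.2855] jaw -0.6802 tz [ 0.0614  0.0542 -0.9966] F [-0.2  0.3  0.7] gap 0.550 q6 0.78
diff (193, 215, 226, 245) 135
bar [[281.91979774911795, 259.43070015261014], [291.0207105377926, 252.59608212102754], [299.96912479365045, 245.87598768135064]] [[346.8 242.3]]
bar [[253.82314468780555, 280.5307695741007], [263.40291481372105, 273.33653849406267], [272.81804737194426, 266.2659471977424]] [[379.8 242.5]]
```

View pics/c13.png

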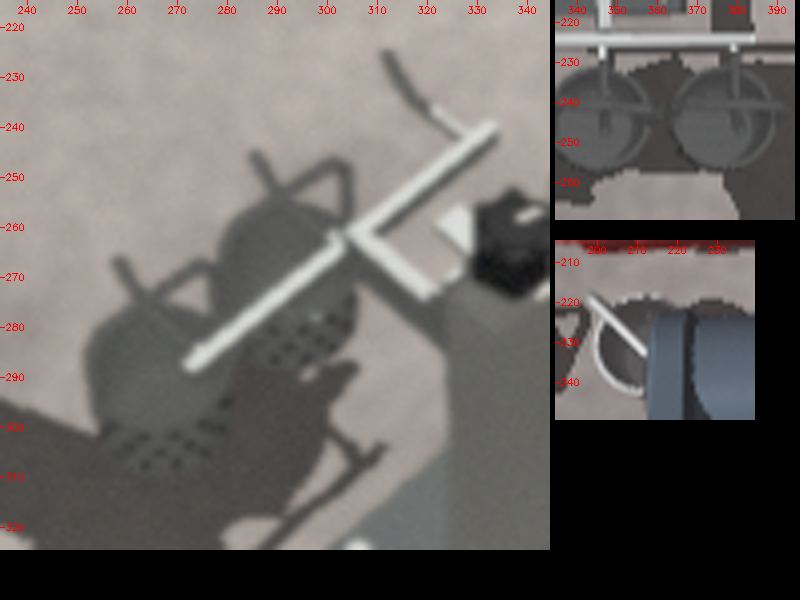

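>>> send_rows:
  commands:
    - {"delta_pos": [1.6, 3.2, -1], "yaw": -0.03}
    - {"delta_pos": [1.6, 3.2, -1], "yaw": -0.03}
    - {"delta_pos": [1.6, 3.2, -1], "yaw": -0.03}
    - {"delta_pos": [1.6, 3.2, -1], "yaw": -0.02}
    - {"delta_pos": [1.2, 2.5, -1], "yaw": 0}
    - {"delta_pos": [0, 0, 0], "yaw": 0}
    - {"delta_pos": [0, 0, 0], "yaw": 0}

```text
t: 55.78
tcp_pos: [0.5616, 0.3295, 0.2274]
tool_rot: [0.927, 0.372, 0.035, -0.009]
force: [0.1, 0.2, 0.4]
finger_gap: 0.551
```

```bash
python3 -c "
from h import *
st()"
```

```text
t 55.77 tcp [0.5616 0.3295 0.2274] jaw -0.7981 tz [ 0.0576  0.043  -0.9974] F [0.1 0.2 0.4] gap 0.551 q6 1.15
```

>>> send_rows:
  commands:
    - {"delta_pos": [0.4, 0.8, -3], "yaw": 0}
    - {"delta_pos": [0, 0, 0], "yaw": 0}
    - {"delta_pos": [0, 0, -3], "yaw": 0}
    - {"delta_pos": [0, 0, 0], "yaw": 0}
    - {"delta_pos": [0, 0, -2.5], "yaw": 0}
    - {"delta_pos": [0, 0, 0], "yaw": 0}

```text
t: 56.52
tcp_pos: [0.5689, 0.3339, 0.15]
tool_rot: [0.928, 0.371, 0.04, -0.008]
force: [-0.9, -0.2, 0.3]
finger_gap: 0.548
```

```bash
python3 -c "
from h import *
st()"
```

```text
t 56.52 tcp [0.5689 0.3339 0.15  ] jaw -0.7971 tz [ 0.0678  0.0452 -0.9967] F [-0.9 -0.2  0.3] gap 0.548 q6 1.15
```

>>> send_rows:
  commands:
    - {"delta_pos": [-0.3, 0.4, -2], "yaw": 0}
    - {"delta_pos": [0, 0, 0], "yaw": 0}
    - {"delta_pos": [0, 0, -1.5], "yaw": 0}
    - {"delta_pos": [0, 0, 0], "yaw": 0}
    - {"delta_pos": [-0.1, 0.1, -1], "yaw": 0}
    - {"delta_pos": [0, 0, 0], "yaw": 0}

```text
t: 57.28
tcp_pos: [0.5709, 0.3401, 0.1132]
tool_rot: [0.928, 0.371, 0.048, -0.008]
force: [-0.1, 1.0, 0.3]
finger_gap: 0.55
```

```bash
python3 -c "
from h import *
st()"
```

```text
t 57.27 tcp [0.5709 0.3401 0.1132] jaw -0.7959 tz [ 0.0833  0.0506 -0.9952] F [-0.1  1.   0.3] gap 0.550 q6 1.16
```

>>> send_rows:
  commands:
    - {"delta_pos": [-0.6, -0.3, -0.7], "yaw": 0}
    - {"delta_pos": [0, 0, 0], "yaw": 0}
    - {"delta_pos": [-0.1, 0, -0.6], "yaw": 0}
    - {"delta_pos": [0, 0, 0], "yaw": 0}

```text
t: 57.78
tcp_pos: [0.5633, 0.3369, 0.0992]
tool_rot: [0.928, 0.371, 0.048, -0.008]
force: [0.2, 0.4, 0.3]
finger_gap: 0.548
```

```bash
python3 -c "
from h import *
st();dif((193,215,205,230))"
```

```text
t 57.77 tcp [0.5633 0.3369 0.0992] jaw -0.7944 tz [ 0.0829  0.0505 -0.9953] F [0.2 0.4 0.3] gap 0.548 q6 1.16
diff (193, 215, 205, 230) 136
```

>>> send_rows:
  commands:
    - {"delta_pos": [0, 0, 0], "yaw": 0}
    - {"delta_pos": [0, 0, 0], "yaw": 0}
    - {"delta_pos": [0, 0, 0], "yaw": 0}
    - {"delta_pos": [0, 0, 0], "yaw": 0}
    - {"delta_pos": [0, 0, 0], "yaw": 0}
  grip: 1

```text
t: 58.45
tcp_pos: [0.5641, 0.337, 0.0999]
tool_rot: [0.927, 0.371, 0.049, -0.008]
force: [0.2, -0.3, 0.5]
finger_gap: 0.072
```

```bash
python3 -c "
from h import *
st()"
```

```text
t 58.45 tcp [0.5641 0.337  0.0999] jaw -0.7947 tz [ 0.0846  0.0508 -0.9951] F [ 0.2 -0.3  0.5] gap 0.072 q6 1.16
```

>>> send_rows:
  commands:
    - {"delta_pos": [0, 0, 1.5], "yaw": 0}
    - {"delta_pos": [0, 0, 0], "yaw": 0}
    - {"delta_pos": [-1, 0, 3], "yaw": 0.08}
    - {"delta_pos": [-2, -1, 3], "yaw": 0.1}
    - {"delta_pos": [-2.5, -2, 2], "yaw": 0.1}
    - {"delta_pos": [-2.5, -3, 0], "yaw": 0.1}
    - {"delta_pos": [-2, -3, 0], "yaw": 0.1}
    - {"delta_pos": [-1.5, -3, 0], "yaw": 0.1}
    - {"delta_pos": [-0.5, -3, 0], "yaw": 0.1}
    - {"delta_pos": [0, 0, 0], "yaw": 0.1}

```text
t: 59.7
tcp_pos: [0.4396, 0.1837, 0.2002]
tool_rot: [0.707, 0.706, 0.044, -0.025]
force: [0.3, 0.9, -1.9]
finger_gap: 0.071
```

```bash
python3 -c "
from h import *
st()"
```

```text
t 59.70 tcp [0.4396 0.1837 0.2002] jaw 0.0759 tz [ 0.0269  0.0981 -0.9948] F [ 0.3  0.9 -1.9] gap 0.071 q6 0.02
```

>>> send_rows:
  commands:
    - {"delta_pos": [0.2, -4, -0.3], "yaw": -0.03}
    - {"delta_pos": [0.2, -4, -0.3], "yaw": -0.03}
    - {"delta_pos": [0.2, -3.5, -0.2], "yaw": 0}
    - {"delta_pos": [0.2, -2, 0], "yaw": 0}
    - {"delta_pos": [0, -1.5, 0], "yaw": 0}
    - {"delta_pos": [0, 0, 0], "yaw": 0}
    - {"delta_pos": [0, 0, 0], "yaw": 0}

```text
t: 60.58
tcp_pos: [0.4492, 0.0287, 0.1947]
tool_rot: [0.728, 0.684, 0.048, -0.02]
force: [0.0, 0.7, -0.9]
finger_gap: 0.068
```

```bash
python3 -c "
from h import *
st()"
```

```text
t 60.58 tcp [0.4492 0.0287 0.1947] jaw 0.0248 tz [ 0.0413  0.0949 -0.9946] F [ 0.   0.7 -0.9] gap 0.068 q6 -0.28
```

>>> send_rows:
  commands:
    - {"delta_pos": [0, -0.3, -1.5], "yaw": -0.01}
    - {"delta_pos": [0, 0, 0], "yaw": 0}
    - {"delta_pos": [2, -0.1, 0], "yaw": 0}
    - {"delta_pos": [0, 0, 0], "yaw": 0}
    - {"delta_pos": [1.5, -0.1, 0], "yaw": 0}
    - {"delta_pos": [0, 0, 0], "yaw": 0}

```text
t: 61.32
tcp_pos: [0.4826, 0.0278, 0.1809]
tool_rot: [0.729, 0.682, 0.048, -0.021]
force: [-0.4, -0.3, -0.7]
finger_gap: 0.068
```

```bash
python3 -c "
from h import *
st()"
```

```text
t 61.33 tcp [0.4826 0.0278 0.1809] jaw 0.0213 tz [ 0.0404  0.0958 -0.9946] F [-0.4 -0.3 -0.7] gap 0.068 q6 -0.26
```

>>> send_rows:
  commands:
    - {"delta_pos": [2, -0.2, 0], "yaw": 0}
    - {"delta_pos": [0, 0, 0], "yaw": 0}
    - {"delta_pos": [2, -0.1, 0], "yaw": -0.01}
    - {"delta_pos": [0, 0, 0], "yaw": 0}
    - {"delta_pos": [1, 0, 0], "yaw": 0}
    - {"delta_pos": [0, 0, 0], "yaw": 0}

```text
t: 62.08
tcp_pos: [0.5225, 0.0278, 0.1801]
tool_rot: [0.732, 0.68, 0.043, -0.027]
force: [0.5, 0.2, -1.4]
finger_gap: 0.073
```

```bash
python3 -c "
from h import *
st()"
```

```text
t 62.08 tcp [0.5225 0.0278 0.1801] jaw 0.0031 tz [ 0.0259  0.0987 -0.9948] F [ 0.5  0.2 -1.4] gap 0.073 q6 -0.22
```

>>> send_rows:
  commands:
    - {"delta_pos": [1.1, -0.2, 0], "yaw": 0}
    - {"delta_pos": [0, 0, 0], "yaw": 0}
    - {"delta_pos": [0, 0, -1], "yaw": 0}
    - {"delta_pos": [0, 0, 0], "yaw": 0}

```text
t: 62.58
tcp_pos: [0.5329, 0.0258, 0.1691]
tool_rot: [0.732, 0.68, 0.042, -0.028]
force: [-0.3, -0.7, -1.4]
finger_gap: 0.071
```

```bash
python3 -c "
from h import *
st()"
```

```text
t 62.58 tcp [0.5329 0.0258 0.1691] jaw 0.0050 tz [ 0.0238  0.0992 -0.9948] F [-0.3 -0.7 -1.4] gap 0.071 q6 -0.22
```

>>> send_rows:
  commands:
    - {"delta_pos": [0, 0, -0.8], "yaw": 0}
    - {"delta_pos": [0, 0, 0], "yaw": 0}
    - {"delta_pos": [0.1, 0, -0.6], "yaw": 0}
    - {"delta_pos": [0, 0, 0], "yaw": 0}
    - {"delta_pos": [0, 0, -0.4], "yaw": 0}
    - {"delta_pos": [0, 0, 0], "yaw": 0}

```text
t: 63.32
tcp_pos: [0.5336, 0.0259, 0.1495]
tool_rot: [0.732, 0.68, 0.042, -0.029]
force: [-0.3, -0.8, -1.7]
finger_gap: 0.071
```

```bash
python3 -c "
from h import *
st()"
```

```text
t 63.33 tcp [0.5336 0.0259 0.1495] jaw 0.0126 tz [ 0.0229  0.0993 -0.9948] F [-0.3 -0.8 -1.7] gap 0.071 q6 -0.23
```

>>> send_rows:
  commands:
    - {"delta_pos": [0, 0, 0], "yaw": 0}
    - {"delta_pos": [0, 0, 0], "yaw": 0}
    - {"delta_pos": [0, 0, 0], "yaw": 0}
    - {"delta_pos": [0, 0, 2], "yaw": 0}
    - {"delta_pos": [0, 0, 2], "yaw": 0}
    - {"delta_pos": [0, 0, 4], "yaw": 0}
    - {"delta_pos": [0, 0, 4], "yaw": 0}
    - {"delta_pos": [0, 0, 2], "yaw": 0}
    - {"delta_pos": [0, 0, 0], "yaw": 0}
  grip: 0.3

```text
t: 64.45
tcp_pos: [0.5336, 0.026, 0.2948]
tool_rot: [0.732, 0.679, 0.043, -0.028]
force: [0.1, 0.7, -0.6]
finger_gap: 0.351
```

>>> send_rows:
  commands:
    - {"delta_pos": [-1, 4, 0], "yaw": 0}
    - {"delta_pos": [-1, 4, 0], "yaw": 0}
    - {"delta_pos": [-1, 4, 0], "yaw": 0}
    - {"delta_pos": [-1, 4, 0], "yaw": 0}
    - {"delta_pos": [0, 4, 0], "yaw": 0}
    - {"delta_pos": [0, 4, 0], "yaw": 0}
    - {"delta_pos": [0, 2, 0], "yaw": 0}
    - {"delta_pos": [0, 0, 0], "yaw": 0}
    - {"delta_pos": [0, 0, 0], "yaw": 0}
    - {"delta_pos": [0, 0, 0], "yaw": 0}

```text
t: 65.7
tcp_pos: [0.486, 0.29, 0.2826]
tool_rot: [0.734, 0.678, 0.034, -0.032]
force: [0.3, -0.0, -0.2]
finger_gap: 0.347
```

Run:
```python
from h import *
s=st()
t=manip.snapshot("top");cv2.imwrite("pics/raw_t14.png",t);im=manip.snapshot("scene");cv2.imwrite("pics/raw_s14.png",im)
comp("c14.png",[(im,(240,215,350,325),4,(0,0)),(t,(298,150,396,265),3.6,(445,0)),(im,(130,140,480,440),.45,(0,445))])
```

```text
t 65.70 tcp [0.486  0.29   0.2826] jaw -0.0440 tz [ 0.0068  0.094  -0.9955] F [ 0.3 -0.  -0.2] gap 0.347 q6 0.34
```

View pics/c14.png

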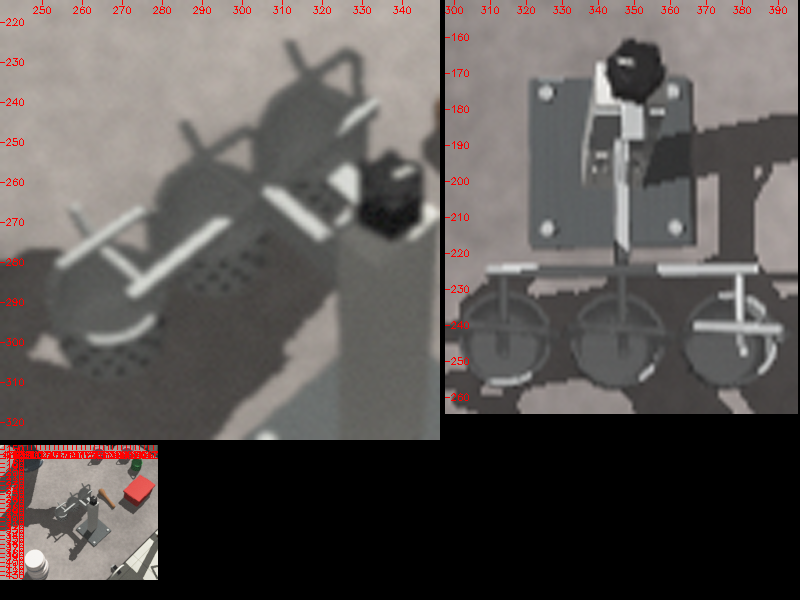

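Run:
```python
from h import *
a=cv2.imread("pics/raw_t0.png").astype(int);b=cv2.imread("pics/raw_t14.png").astype(int)
d=np.abs(a-b).max(2)>60
for n,(x0,y0,x1,y1) in dict(box=(186,162,252,210),pestle=(265,198,285,248),jars=(445,172,505,222)).items(): print(n,d[y0:y1,x0:x1].sum())
manip.sign_off()
```

```text
box 21
pestle 0
jars 0
the job is handed in; nothing more can be done
```

I put up the drip arm, closed the latch and hung all three strainers, then handed the job in at about 66 s of the 210 s. `sign_off` gave no verdict.

- **Drip arm:** the claws went into the top two slot rows. I pressed it down about 14 mm until it stopped hard at about 21 N, and the pictures show it seated and level.
- **Latch:** I held the knob down about 5 mm and turned it clockwise 2.6 rad, until the torque rose from about 0.1 to 1.2 N·m. The last picture shows the tongue pointing straight out over the plate, about 2.0 rad. I took the knob as released when I let go of it, because there is no reading for its height.
- **Strainers:** each hangs on its own hook. In the last pictures all three are upright, with handle middles roughly 2–4 mm from the seats, judged by eye to about one pixel.
- **Bystanders:** comparing the first and last top pictures showed no change at the jars or the pestle. The red box area differed by 21 pixels. I put that down to shadow or the robot arm and did not look into it. Nothing touched the box.

**Tool tilt:** the tool drifted up to about 0.1 rad off vertical during the moves, and this interface offers no way to correct it. It had no visible effect on the result.

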